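# Unmould the tarts with the lifter and serve them on the board

## Robot

A 6-joint arm with a two-finger parallel gripper is mounted at the origin on a cart in front of the work surface, level with it; the furniture and walls round the work are solid. World frame = base frame: x ahead of the robot, y to its left, z up, the work surface at z = 0. Lengths are in mm, angles in rad, forces in N, time in s.
With the tool pointing down it reaches from about 350 to 875 mm from the base axis. Payload 4.2 kg.
Tool frame: the origin (TCP) lies midway between the tips of the shut fingers; the grasp point (between the pads) lies 19 mm behind it (arm.tcp_to_grasp is the distance from the TCP to the grasp point, in mm); z points along the fingers, y is the line along which they close (so a half turn about z gives the same grasp; the last joint's range is limited). The gripper opens to 85 mm and grips with 20 to 120 N. Pads are 22 mm wide; open, the fingers measure 114 mm over their backs; the gripper's body (76 mm by 85 mm) begins 54 mm behind the grasp point. The pads swing forward as they close: fully open they stand 13 mm farther back than shut.
Start: joints at [-0.881, 0.385, 0.008, 0, -1.194, -0.259], TCP at [261.011, -567.867, 193.512] pointing down, gripper open.
Joint ranges: [-3.14, 3.14], [-1.21, 2.06], [-1.07, 1.41], [-3.16, 2.05], [-2.99, -0.16], [-3.1, 3.1]. Speed limits (rad/s): [2.79, 2.79, 3.14, 3.14, 3.14, 3.14].

## Interface

Orientations are given as a unit quaternion [x, y, z, w].
In Python, from bench import arm, imaging, job, models gives the robot as it stands.
- The arm moves only by the tool arm_command, never from a script. Its argument "rows" is a list of rows, each an object with "grip": the opening, from 0 (shut) to 1 (fully open); "linear": the shift along the tool's x, y, z in mm, a list of three; "rot": the turn, a rotation vector about the tool's x, y, z in rad, a list of three. In form: [{"grip": grip, "linear": [tx, ty, tz], "rot": [rx, ry, rz]}, ...]. A call has 1 to 10 rows; each row is the pose to reach, as a shift and turn from the pose commanded when the call began, along the tool's axes at that moment; what a row does not reach only later rows make up. A row lasts 1/8 s, in which the tool goes at most 62.5 mm and 10.7 degrees, less where a joint would pass 70% of its speed; a pose out of reach is approached as far as the arm can. A call with a gripper value outside its range is refused whole. The fingers move at their own pace and stop on an object; the grip force is fixed at half the most. Time passes only in rows, so rows that repeat a pose let the fingers close. It gives the time, the measured TCP pose, the force, the opening and the grip force at its end, in the units of the state.
- arm.read_state(): the state, without advancing time (a new reading comes with each control period).
- imaging.get_image(name): name is "scene" or "top"; returns a dict with "frame" (420x560x3 uint8, red, green, blue), "fx", "fy", "cx", "cy" (pixels), "k1" (the pictures are not rectified: a ray, as slopes to the right and down, at radius r is drawn at 1 + k1 r^2 times it, then the intrinsics apply), "extrinsics" (4x4, takes a point from world to camera coordinates). Camera axes: x right, y down, z forward; pixel columns grow to the right and rows downward; lengths in mm; the calibration is good to about 2 mm. A picture is of the moment at which its call begins. There is no depth.
- job.job_done(): hands the job in; it is judged then, once.
Trained networks look in a picture, given as the dict that the camera call returned (one of the last four; its "shot" number tells which), for a name from the list of things; names that differ only in an ending like _2 or _b are one class to them, and where a whole thing is asked for, a point or a joint stands for the part that bears it (a point fixed in the world has none). Each returns a list of dicts, best first, with "score" (0 to 1); they miss things now and then, are a little off and sometimes report something else, mostly with a low value. They report only what shows in the picture. A call takes as long as a camera call. They do not tell look-alikes from the thing itself.
- models.spot_in(picture, query): "rect" ([left, top, right, bottom] in pixels, round what is visible of it).
- models.tip_of(picture, query): "pixel" ([column, row] in pixels: a listed point, or the origin of a listed thing).
The state is a dict: "clock": time; "joints": joint angles; "joint_vel": joint speeds; "joint_efforts": joint torques, N m; "position": TCP position; "ee_rot": TCP orientation; "contact_force": force on the tool from outside, world axes, zero at the start; "wrist_torque": the same for the moment, N m; "gripper_width": finger opening in mm; "grasp_force": force on a finger pad.
Only numpy, scipy, OpenCV 4.12 (cv2) and the standard library are available. Lean on these libraries where they do the work, as an engineer would, in place of code of your own. Each camera call takes 0.05 s, during which the arm holds its last target. There are 200 camera calls.

## Task

Take each tin that holds a tart out of the blue tray and seat it fully in a seat of the lifter; once all of them are loaded, pull the red knob right up so that the tarts on their loose bases are pushed up through the tin rings. Then take the tarts from above and stand them upright side by side on the wooden serving board, wholly on it, and push the knob fully down again. Tidy up by putting every emptied ring back upright into a pocket of the tray, and do not disturb the bell or the tip jar behind the lifter.

Things in the scene. Friction and masses are not known exactly. Their poses are not given: they have to be found in the camera images.
- lifter: Tart lifter, fixed: a steel deck 100 mm (x) by 250 mm (y), its top 86 mm above the worktop, on four thin legs, with three round seats in a row along its y axis, 80 mm apart. Origin on the worktop under the deck's centre; x points away from the knob side. Under the deck hangs a frame with three aluminium pushers (34 mm across), one under each seat, all raised together by the red knob in front of the deck.
- pusher (a joint): Height of the pusher frame in m: 0 fully down, 0.058 fully up (end stop). Lifting takes about 11 to 15 N with three tarts, pushing down about 7 N; friction holds it wherever it is left. From about 0.007 the pushers touch the tart bases; at 0.058 the underside of a base stands 14 mm above the rim of its tin.
- lift_knob (a point): Centre of the grip of the red knob that moves the pushers: upright round grip 26 mm in diameter and 34 mm tall under a cap 34 mm wide and 7 mm thick, on a 10 mm rod. It stands 100 mm from the row of seats on the lifter's -x side, level with the middle seat, 105 mm above the worktop when down, 163 mm when up.
- tray: Blue carrying tray, fixed, 260 mm (x) by 100 mm (y), 12 mm high, with three round pockets in a row along its x axis, 80 mm apart, 6 mm deep. Origin under its centre on the worktop.
- board: Pale wooden serving board, loose, 280 mm (x) by 120 mm (y), 16 mm thick, 0.8 kg. Origin at the centre of its underside. It starts empty; tray and board may be on either side of the lifter.
- seat0 (a point): Floor centre of the lifter's seat at the -y end of the row, 80 mm above the worktop; the seat is 64 mm wide, 6 mm deep, slightly chamfered, and takes a 60 mm tin. A hole in its floor lets the pusher through.
- seat1 (a point): Floor centre of the lifter's seat at the middle of the row, 80 mm above the worktop; the seat is 64 mm wide, 6 mm deep, slightly chamfered, and takes a 60 mm tin. A hole in its floor lets the pusher through.
- seat2 (a point): Floor centre of the lifter's seat at the +y end of the row, 80 mm above the worktop; the seat is 64 mm wide, 6 mm deep, slightly chamfered, and takes a 60 mm tin. A hole in its floor lets the pusher through.
- pocket0 (a point): Floor centre of a pocket of the tray, 6 mm above the worktop; 65 mm wide, 6 mm deep.
- pocket1 (a point): Floor centre of a pocket of the tray, 6 mm above the worktop; 65 mm wide, 6 mm deep.
- pocket2 (a point): Floor centre of a pocket of the tray, 6 mm above the worktop; 65 mm wide, 6 mm deep.
- tin0_mid (a point): Centre (half-way up) of a bare aluminium tin ring: 60 mm outer diameter, 40 mm tall, wall 2.5 mm, 70 g, open above and below but for a 3 mm thick inner flange at the foot (44 mm hole) on which the loose base lies. z up along the ring. It starts in a tray pocket, and may be empty (then its tart is absent).
- tart0_mid (a point): Centre (half-way up) of a firm tart with red filling and its steel base, one solid piece: 50 mm diameter, 35 mm tall, about 80 g; z up. It starts inside tin0 with 2.5 mm play all round, its top 2 mm below the rim, its centre 0.5 mm above the tin's. Absent in some starts.
- tart0: The same tart (point tart0_mid); origin at the centre of its underside.
- tin1_mid (a point): Centre (half-way up) of a bare aluminium tin ring: 60 mm outer diameter, 40 mm tall, wall 2.5 mm, 70 g, open above and below but for a 3 mm thick inner flange at the foot (44 mm hole) on which the loose base lies. z up along the ring. It starts in a tray pocket, and may be empty (then its tart is absent).
- tart1_mid (a point): Centre (half-way up) of a firm tart with yellow filling and its steel base, one solid piece: 50 mm diameter, 35 mm tall, about 80 g; z up. It starts inside tin1 with 2.5 mm play all round, its top 2 mm below the rim, its centre 0.5 mm above the tin's. Absent in some starts.
- tart1: The same tart (point tart1_mid); origin at the centre of its underside.
- tin2_mid (a point): Centre (half-way up) of a bare aluminium tin ring: 60 mm outer diameter, 40 mm tall, wall 2.5 mm, 70 g, open above and below but for a 3 mm thick inner flange at the foot (44 mm hole) on which the loose base lies. z up along the ring. It starts in a tray pocket, and may be empty (then its tart is absent).
- tart2_mid (a point): Centre (half-way up) of a firm tart with dark purple filling and its steel base, one solid piece: 50 mm diameter, 35 mm tall, about 80 g; z up. It starts inside tin2 with 2.5 mm play all round, its top 2 mm below the rim, its centre 0.5 mm above the tin's. Absent in some starts.
- tart2: The same tart (point tart2_mid); origin at the centre of its underside.
- service_bell: Small counter bell, 74 mm wide, 50 mm tall, bystander behind the lifter.
- tip_jar: Glass jar with coins, 69 mm wide, 92 mm tall, bystander.
There are look-alikes about, which are no part of the job. Leave any green or turquoise look-alike of the tart1 alone.

How it is judged:
By the outcome, as a careful person would: the job done as asked, in the order asked, and still so for the second after the job is handed in, with the robot touching nothing.
Of tart0, tart1, tart2 only 2 to 3 are there at a start; the rules pass over those that are not, and their reading is None.
At some moment in a run one of board may be knocked a few centimetres aside while the robot is not near it.
Once in a run the grip may slacken for a moment while it holds something.
It also fails if it takes over 210 s, if anything falls off the work surface, if the arm or the gripper's body presses on something with over 40 N, if the wrist force passes 120 N, or if a joint passes its speed limit or range.

## Working session

There is one attempt and no reset: what is moved stays moved. The work goes in short steps, Python scripts to look and compute and a tool call to move; the robot and the scene stay as the last step left them, time stands still between calls to the robot, and variables do not carry over. Pictures are saved under pics/ and viewed, at most 14 in all, crops included, and the job is handed in when it is done.

Besides the shell and the picture viewer there is one more tool, called after "Emit:" as name([rows], argument=value, ...), one row to a line, values as JSON. arm_command: Moves the arm, as the interface text tells. Its arguments: {"type":"object","properties":{"rows":{"type":"array"}},"required":["rows"]}

```bash
ls; mkdir -p pics
cat > h.py <<'E'
import numpy as np, cv2
from bench import arm, imaging, job, models
def K(p): return np.array([[p["fx"],0,p["cx"]],[0,p["fy"],p["cy"]],[0,0,1.]]),np.array([p["k1"],0,0,0.])
def ray(p,px):
    k,d=K(p); 
    s0=np.array([(px[0]-p["cx"])/p["fx"],(px[1]-p["cy"])/p["fy"]]); s=s0.copy()
    for _ in range(30): s=s0/(1+p["k1"]*(s@s))
    E=np.array(p["extrinsics"]); R,t=E[:3,:3],E[:3,3]
    return -R.T@t, R.T@np.array([s[0],s[1],1.])
def at(p,px,z):
    o,d=ray(p,px); return o+d*(z-o[2])/d[2]
def proj(p,X):
    E=np.array(p["extrinsics"]); c=E[:3,:3]@np.asarray(X,float)+E[:3,3]; s=c[:2]/c[2]; s=s*(1+p["k1"]*(s@s))
    return np.array([p["fx"]*s[0]+p["cx"],p["fy"]*s[1]+p["cy"]])
def save(p,n): cv2.imwrite(f"pics/{n}.png",cv2.cvtColor(p["frame"],cv2.COLOR_RGB2BGR))
E
python3 - <<'E'
from h import *
print(arm.read_state(), arm.tcp_to_grasp)
Z=dict(lifter=0,lift_knob=105,tray=0,board=0,seat0=80,seat1=80,seat2=80,pocket0=6,pocket1=6,pocket2=6,tin0_mid=26,tin1_mid=26,tin2_mid=26,tart0_mid=26.5,tart1_mid=26.5,tart2_mid=26.5,service_bell=0,tip_jar=0)
for n in("top","scene"):
    p=imaging.get_image(n); save(p,n+"0")
    print(n,ray(p,(280,210)))
    for q,z in Z.items():
        print(q,[(np.round(r["pixel"]).tolist(),np.round(at(p,r["pixel"],z)[:2]).tolist(),round(r["score"],2)) for r in models.tip_of(p,q)[:4]])
E
```

```text
pics
{'clock': 0.0, 'joints': array([-8.81395327e-01,  3.85539692e-01,  6.62128392e-03, -5.29746665e-04,
       -1.19400261e+00, -2.58596716e-01]), 'joint_vel': array([ 0.0007311 , -0.00020981, -0.00027353, -0.00068248, -0.00042692,
        0.00033395]), 'joint_efforts': array([ 6.76211334e-05, -3.92291272e+01,  1.88404584e+01,  4.18624252e+00,
       -4.61233474e-03, -1.64018917e-05]), 'position': array([ 260.73830419, -567.27181735,  192.42551895]), 'ee_rot': array([-2.13644705e-01,  9.76910820e-01,  1.05759253e-03, -2.65858162e-04]), 'contact_force': array([-0.56648491, -0.44542823,  1.12517294]), 'wrist_torque': array([-0.00956024,  0.04222786,  0.02495364]), 'grasp_force': 0.0, 'gripper_width': 85.23408532507392} 18.700000000000003
top (array([ 422.48844166,   26.31883315, 1081.0753657 ]), array([ 0.15542489,  0.00370084, -0.98800572]))
lifter [([295.0, 219.0], [566.0, -13.0], 0.62)]
lift_knob [([288.0, 256.0], [458.0, 10.0], 0.76), ([176.0, 238.0], [505.0, 300.0], 0.54)]
tray [([176.0, 236.0], [521.0, 329.0], 0.93), ([170.0, 265.0], [436.0, 344.0], 0.24)]
board [([380.0, 237.0]
[... 2916 characters left out ...]
319.0], 0.95), ([236.0, 314.0], [432.0, 339.0], 0.83), ([218.0, 288.0], [523.0, 317.0], 0.67), ([283.0, 214.0], [637.0, -9.0], 0.56)]
tin0_mid [([238.0, 303.0], [438.0, 328.0], 0.72), ([236.0, 311.0], [424.0, 347.0], 0.41)]
tin1_mid [([213.0, 288.0], [515.0, 336.0], 0.89)]
tin2_mid [([200.0, 264.0], [600.0, 307.0], 0.61), ([236.0, 309.0], [428.0, 343.0], 0.43)]
tart0_mid [([238.0, 303.0], [438.0, 329.0], 0.76)]
tart1_mid [([276.0, 276.0], [445.0, 208.0], 0.82), ([215.0, 285.0], [517.0, 327.0], 0.67), ([233.0, 247.0], [597.0, 208.0], 0.66)]
tart2_mid [([237.0, 304.0], [438.0, 330.0], 0.63)]
service_bell [([262.0, 199.0], [745.0, -26.0], 0.66)]
tip_jar [([287.0, 190.0], [730.0, -119.0], 0.72)]
```

Run:
```python
import cv2
a=cv2.imread("pics/top0.png"); cv2.imwrite("pics/top0c.png",cv2.resize(a[120:310,110:470],(800,422),interpolation=cv2.INTER_CUBIC))
a=cv2.imread("pics/scene0.png"); cv2.imwrite("pics/scene0c.png",cv2.resize(a[130:350,130:430],(800,587),interpolation=cv2.INTER_CUBIC))
```

```text
(no output)
```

View pics/top0c.png

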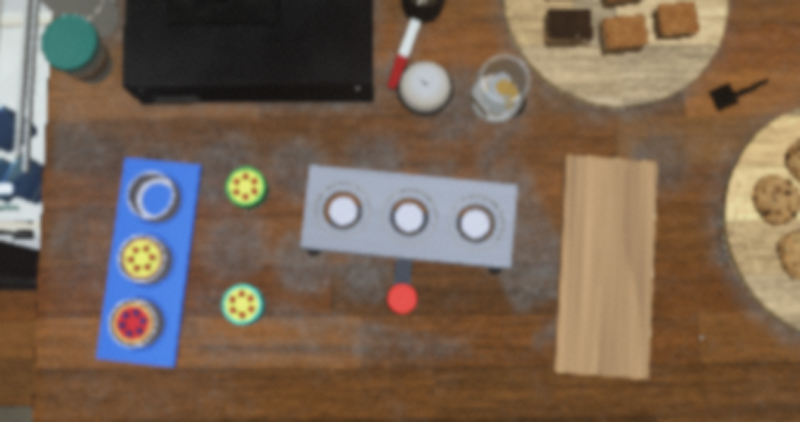

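View pics/scene0c.png

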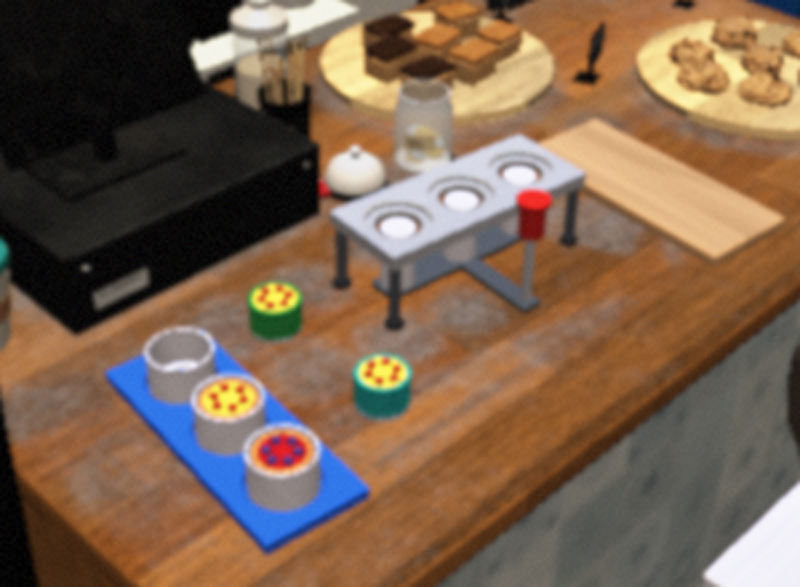

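The top view shows red (crop 135,323) and yellow (143,259) tarts in the tray. The tin at (152,196) is empty, so there are two tarts to handle. The green and turquoise look-alikes stand at (246,186) and (242,304), and the board is on the right. Next I'll fit precise poses.

```bash
cat >> h.py <<'E'
def topdown(p,z,x0=350,x1=750,y0=-350,y1=450,s=2):
    # image[(x-x0)*s,(y-y0)*s]
    xs=np.arange(x0,x1,1/s); ys=np.arange(y0,y1,1/s)
    X,Y=np.meshgrid(xs,ys,indexing="ij"); E=np.array(p["extrinsics"])
    c=np.stack([X,Y,np.full_like(X,z)],-1)@E[:3,:3].T+E[:3,3]
    u=c[...,:2]/c[...,2:]; u=u*(1+p["k1"]*(u**2).sum(-1,keepdims=True))
    return cv2.remap(p["frame"],(u[...,0]*p["fx"]+p["cx"]).astype(np.float32),(u[...,1]*p["fy"]+p["cy"]).astype(np.float32),cv2.INTER_LINEAR)
def rect(m,x0=350,y0=-350,s=2):
    m=cv2.morphologyEx(m.astype(np.uint8),cv2.MORPH_OPEN,np.ones((5,5)))
    cs=cv2.findContours(m,cv2.RETR_EXTERNAL,cv2.CHAIN_APPROX_NONE)[0]; c=max(cs,key=cv2.contourArea)
    (a,b),(w,h),g=cv2.minAreaRect(c); 
    box=cv2.boxPoints(((a,b),(w,h),g)); e=box[1]-box[0]; e2=box[2]-box[1]; e=e if np.hypot(*e)>np.hypot(*e2) else e2
    ang=np.degrees(np.arctan2(e[0],e[1])) # dir of long side: dx=e[0]?? cols=y rows=x
    return dict(x=round(b/s+x0,1),y=round(a/s+y0,1),size=(round(w/s,1),round(h/s,1)),long_dir_xy=np.round(np.array([e[1],e[0]])/np.hypot(*e),3).tolist())
E
python3 - <<'E'
from h import *
for n in("top","scene"):
    p=imaging.get_image(n)
    hsv=lambda z:[cv2.cvtColor(topdown(p,z),cv2.COLOR_RGB2HSV)[...,i].astype(int) for i in range(3)]
    h,s,v=hsv(12); print(n,"tray",rect((h>100)&(h<125)&(s>130)&(v>80)))
    h,s,v=hsv(86); m=(s<75)&(v>100)&(v<215); m[:, :350]=0; m[:, 1000:]=0; m[:300-50]=0;m[600:]=0; print("deck",rect(m))
    h,s,v=hsv(16); 
    t=topdown(p,16); i=tuple((np.array([513-350,-250+350])*2).astype(int)); print("boardcol",h[i],s[i],v[i])
    m=(h>8)&(h<25)&(v>140)&(s<140); m[:,400:]=0; m[580:]=0; print("board",rect(m))
    # knob cap red top z=126.5 approx
    h,s,v=hsv(129); m=((h<6)|(h>174))&(s>150)&(v>120); m[:,:500]=0; m[:,900:]=0; 
    print("knob cap",rect(m))
    r=topdown(p,46,400,650,250,400,3); cv2.imwrite(f"pics/rim_{n}.png",r[...,::-1])
    g=topdown(p,46,400,650,250,400,3); 
    h,s,v=[cv2.cvtColor(g,cv2.COLOR_RGB2HSV)[...,i].astype(int) for i in range(3)]
    nb=~((h>100)&(h<125)&(s>130));
E
python3 - <<'E'
import cv2,numpy as np
a=cv2.imread("pics/rim_top.png");b=cv2.imread("pics/rim_scene.png")
cv2.imwrite("pics/rims.png",cv2.resize(np.hstack([a,b]),(720,600)))
E
```

```text
top tray {'x': 516.7, 'y': 323.8, 'size': (100.7, 259.1), 'long_dir_xy': [-0.9940000176429749, 0.11100000143051147]}
deck {'x': 562.2, 'y': -12.8, 'size': (324.5, 174.5), 'long_dir_xy': [0.0, 1.0]}
boardcol 16 95 179
board {'x': 504.4, 'y': -259.8, 'size': (122.0, 281.0), 'long_dir_xy': [-0.9959999918937683, 0.09200000017881393]}
knob cap {'x': 459.8, 'y': 4.5, 'size': (32.5, 35.0), 'long_dir_xy': [0.0, 1.0]}
scene tray {'x': 514.7, 'y': 328.7, 'size': (101.8, 265.3), 'long_dir_xy': [-0.9950000047683716, 0.10199999809265137]}
deck {'x': 562.2, 'y': 6.5, 'size': (174.5, 286.0), 'long_dir_xy': [0.0, 1.0]}
boardcol 16 102 230
board {'x': 505.0, 'y': -257.1, 'size': (142.0, 299.4), 'long_dir_xy': [-0.9819999933242798, 0.1899999976158142]}
knob cap {'x': 456.8, 'y': 11.5, 'size': (31.3, 35.6), 'long_dir_xy': [-0.5550000071525574, 0.8320000171661377]}
```

View pics/rims.png

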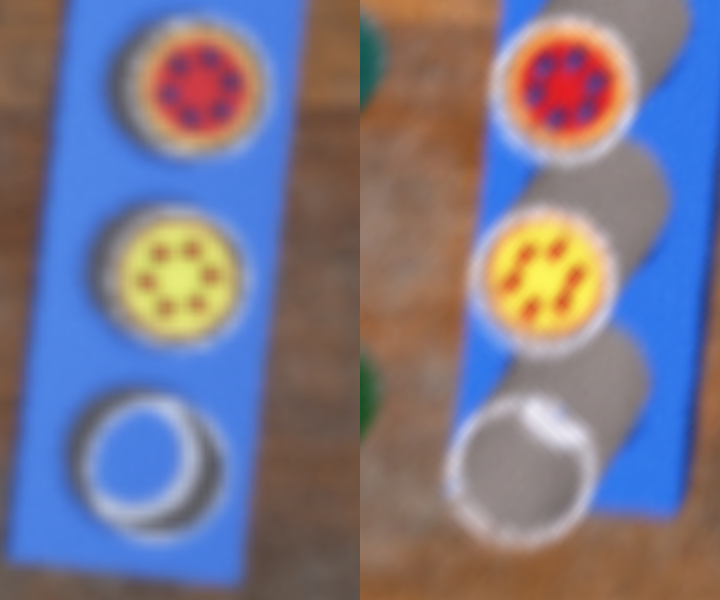

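The rectified rims put the red tin at about (437,334), the yellow at (516.5,326) and the empty one at (595,315). Next is the lifter.

Run:
```python
from h import *
p=imaging.get_image("top"); q=imaging.get_image("scene")
for c in[(310,165),(518,185),(511,268),(301,248)]: print(at(p,(c[0]/2.2222+110,c[1]/2.2222+120),86).round(1))
a=topdown(p,86,430,640,-150,130,2.5);b=topdown(q,86,430,640,-150,130,2.5)
o=np.vstack([a,b]); print(o.shape); cv2.imwrite("pics/deck.png",cv2.resize(o,(400,600))[...,::-1] if 0 else np.hstack([a,b])[...,::-1])
o=np.hstack([a,b]);o=cv2.resize(o,(800,int(o.shape[0]*800/o.shape[1]))); print(o.shape); cv2.imwrite("pics/deck.png",o[...,::-1])
```

```text
[622.3 111.1  86. ]
[ 595.7 -138.1   86. ]
[ 496.3 -126.7   86. ]
[522.3 121.5  86. ]
(1050, 700, 3)
(300, 800, 3)
```

View pics/deck.png

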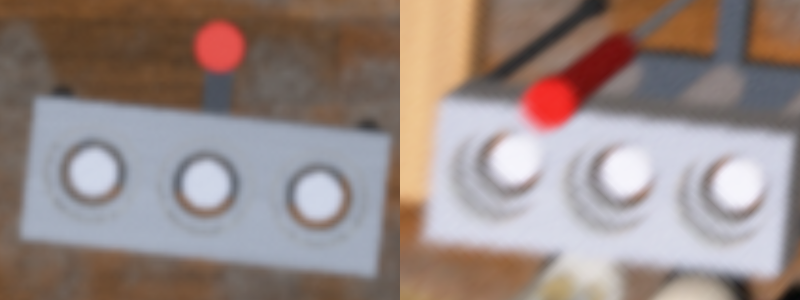

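The deck is centred at about (560,-4.5), yawed -5.8°, the same yaw as the tray. I'll orient the tool along it and go over the middle first.

Emit:
arm_command([
  {"grip":1,"linear":[-40,40,-56],"rot":[0,0,0.1]},
  {"grip":1,"linear":[-80,80,-56],"rot":[0,0,0.2]},
  {"grip":1,"linear":[-120,120,-56],"rot":[0,0,0.3]},
  {"grip":1,"linear":[-160,160,-56],"rot":[0,0,0.4]},
  {"grip":1,"linear":[-200,200,-56],"rot":[0,0,0.534]},
  {"grip":1,"linear":[-240,240,-56],"rot":[0,0,0.534]},
  {"grip":1,"linear":[-280,280,-56],"rot":[0,0,0.534]},
  {"grip":1,"linear":[-320,320,-56],"rot":[0,0,0.534]},
  {"grip":1,"linear":[-388,392,-56],"rot":[0,0,0.534]},
  {"grip":1,"linear":[-388,392,-56],"rot":[0,0,0.534]},
])

```text
clock: 3.35
position: [450.4, -47.2, 249.8]
ee_rot: [0.05, 0.999, 0.0, 0.0]
contact_force: [0.4, -0.0, 1.0]
gripper_width: 85.3
grasp_force: 0.0
```

Emit:
arm_command([
  {"grip":1,"linear":[-4,55,10],"rot":[0,0,0]},
  {"grip":1,"linear":[-8,110,30],"rot":[0,0,0]},
  {"grip":1,"linear":[-12,165,50],"rot":[0,0,0]},
  {"grip":1,"linear":[-17,220,70],"rot":[0,0,0]},
  {"grip":1,"linear":[-21,275,90],"rot":[0,0,0]},
  {"grip":1,"linear":[-25,330,110],"rot":[0,0,0]},
  {"grip":1,"linear":[-28.5,380.8,130],"rot":[0,0,0]},
  {"grip":1,"linear":[-28.5,380.8,130],"rot":[0,0,0]},
  {"grip":1,"linear":[-28.5,380.8,130],"rot":[0,0,0]},
])

```text
clock: 4.47
position: [517.3, 325.9, 119.4]
ee_rot: [0.051, 0.999, -0.0, -0.0]
contact_force: [-0.7, -0.3, 0.5]
gripper_width: 85.5
grasp_force: 0.0
```

Run:
```python
from h import *
s=arm.read_state(); print(s["position"],s["ee_rot"],s["joints"])
p=imaging.get_image("top"); q=imaging.get_image("scene")
o=np.hstack([p["frame"][170:310,110:250],q["frame"][180:320,130:270]]); cv2.imwrite("pics/a1.png",cv2.resize(o,(800,400),interpolation=cv2.INTER_CUBIC)[...,::-1])
```

```text
[517.28683482 325.921559   119.40207227] [ 5.14079624e-02  9.98677672e-01 -3.17351117e-04 -1.68645605e-04] [ 8.26750598e-01  4.21622099e-01 -1.30274027e-01  1.71050614e-04
 -1.01960404e+00 -2.50049783e+00]
```

View pics/a1.png

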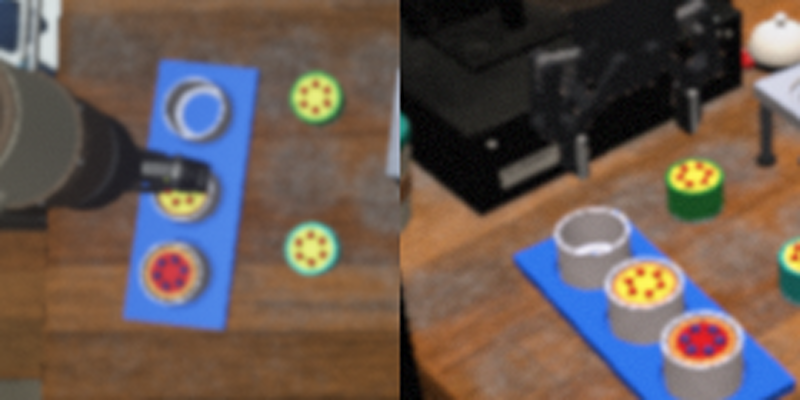

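The gripper hangs over the yellow tin (left crop 185,190), well aligned. I'll go down and grip.

Emit:
arm_command([
  {"grip":1,"linear":[0,0,40],"rot":[0,0,0]},
  {"grip":1,"linear":[0,0,80],"rot":[0,0,0]},
  {"grip":1,"linear":[0,0,100],"rot":[0,0,0]},
  {"grip":1,"linear":[0,0,108],"rot":[0,0,0]},
  {"grip":1,"linear":[0,0,108],"rot":[0,0,0]},
  {"grip":0,"linear":[0,0,108],"rot":[0,0,0]},
  {"grip":0,"linear":[0,0,108],"rot":[0,0,0]},
  {"grip":0,"linear":[0,0,108],"rot":[0,0,0]},
  {"grip":0,"linear":[0,0,108],"rot":[0,0,0]},
  {"grip":0,"linear":[0,0,108],"rot":[0,0,0]},
])

```text
clock: 5.82
position: [517.4, 326.2, 11.6]
ee_rot: [0.052, 0.999, 0.0, 0.0]
contact_force: [-0.1, 1.2, -0.8]
gripper_width: 0.5
grasp_force: 0.0
```

Run:
```python
from h import *
s=arm.read_state(); print(s["position"],s["gripper_width"],s["contact_force"])
p=imaging.get_image("top"); q=imaging.get_image("scene")
o=np.hstack([p["frame"][170:310,110:250],q["frame"][200:340,130:270]]); cv2.imwrite("pics/a2.png",cv2.resize(o,(800,400),interpolation=cv2.INTER_CUBIC)[...,::-1])
print([ray(i,(280,210))[0] for i in (p,q)], proj(p,s["position"]),proj(q,s["position"]),p["k1"])
```

```text
[517.44000212 326.21250513  11.56284874] 0.47806165612177615 [-0.14745466  1.21298533 -0.78178369]
[array([ 422.48844166,   26.31883315, 1081.0753657 ]), array([-170.69907359,  817.44892391,  770.3661036 ])] [176.01169189 236.48620119] [215.87001228 289.85726281] -0.06933149373443186
```

View pics/a2.png

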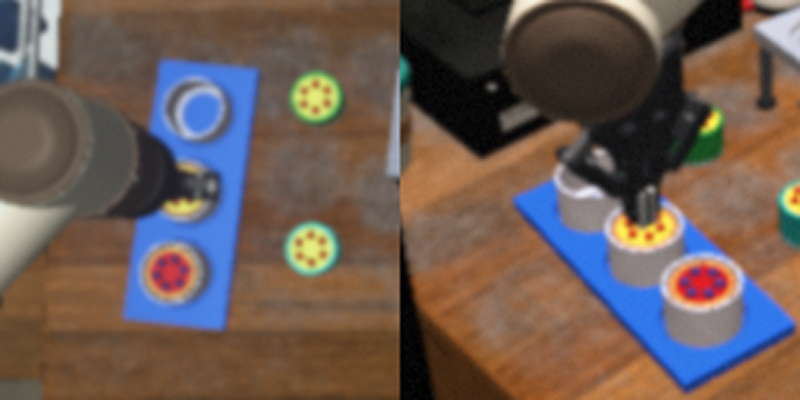

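The fingers shut just above the yellow tart (crop 645,225) instead of round the tin. The real tips are higher than I took them to be. I'll compute by how much.

Run:
```python
from h import *
q=imaging.get_image("scene");p=imaging.get_image("top")
for z in range(0,80,10): print(z,proj(q,[517.4,326.2,z]).round(1),proj(p,[517.4,326.2,z]).round(1),proj(q,[517.3,325.9,z+100]).round(1))
f=q["frame"]; o=f[225:325,165:265]; o=cv2.resize(o,(600,600),interpolation=cv2.INTER_CUBIC); cv2.imwrite("pics/a3.png",o[...,::-1])
```

```text
0 [216.2 293.7] [177.1 236.8] [213.7 259.1]
10 [215.9 290.4] [176.2 236.5] [213.4 255.5]
20 [215.7 287.1] [175.2 236.2] [213.1 251.8]
30 [215.4 283.7] [174.2 235.9] [212.9 248.1]
40 [215.2 280.3] [173.2 235.6] [212.6 244.3]
50 [214.9 276.9] [172.2 235.3] [212.3 240.6]
60 [214.6 273.4] [171.1 235. ] [212.  236.7]
70 [214.4 269.9] [170.  234.6] [211.7 232.8]
```

View pics/a3.png

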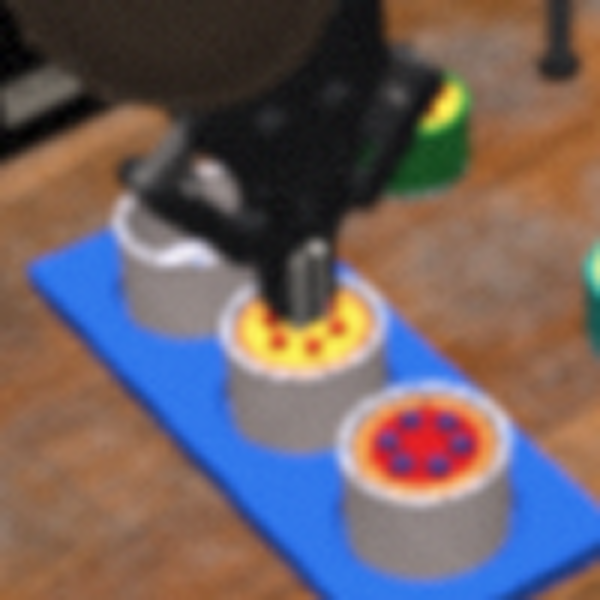

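Run:
```python
from h import *
for n in("top","scene"):
    p=imaging.get_image(n); a=cv2.imread(f"pics/{n}0.png")[...,::-1]
    d=(np.abs(p["frame"].astype(int)-a).sum(2)>70)
    if n=="top":
        for r in range(222,252,2): 
            c=np.where(d[r,100:260])[0]+100; print(r,c.max() if len(c) else None, end="; ")
    else:
        for c in range(200,236,2):
            r=np.where(d[200:330,c])[0]+200; print(c,r.max() if len(r) else None,end="; ")
    print()
p=imaging.get_image("top");q=imaging.get_image("scene")
for X in([517.4,311,12],[517.4,311,45],[506,311,12],[528,311,12],[517.4,311,30]): print(X,proj(p,X).round(1),proj(q,X).round(1))
```

```text
222 170; 224 171; 226 172; 228 175; 230 186; 232 186; 234 182; 236 183; 238 185; 240 184; 242 167; 244 165; 246 160; 248 131; 250 129; 
200 267; 202 268; 204 269; 206 270; 208 276; 210 278; 212 279; 214 280; 216 279; 218 278; 220 275; 222 262; 224 260; 226 260; 228 258; 230 251; 232 248; 234 247; 
[517.4, 311, 12] [181.3 236.4] [221.1 286.6]
[517.4, 311, 45] [178.1 235.4] [220.4 275.5]
[506, 311, 12] [181.2 240.5] [224.3 289. ]
[528, 311, 12] [181.4 232.7] [218.2 284.3]
[517.4, 311, 30] [179.6 235.9] [220.7 280.6]
```

Emit:
arm_command([
  {"grip":0,"linear":[0,0,-30],"rot":[0,0,0]},
  {"grip":0,"linear":[0,0,-60],"rot":[0,0,0]},
  {"grip":1,"linear":[0,0,-60],"rot":[0,0,0]},
  {"grip":1,"linear":[0,0,-60],"rot":[0,0,0]},
  {"grip":1,"linear":[0,0,-60],"rot":[0,0,0]},
  {"grip":1,"linear":[0,0,-60],"rot":[0,0,0]},
  {"grip":1,"linear":[0,0,-30],"rot":[0,0,0]},
  {"grip":1,"linear":[0,0,0],"rot":[0,0,0]},
  {"grip":1,"linear":[0,0,3],"rot":[0,0,0]},
  {"grip":1,"linear":[0,0,3],"rot":[0,0,0]},
])

```text
clock: 7.48
position: [517.9, 326.4, 8.9]
ee_rot: [0.051, 0.999, -0.0, 0.0]
contact_force: [0.5, 0.4, -0.4]
gripper_width: 85.5
grasp_force: 0.0
```

Run:
```python
from h import *
print(arm.read_state()["position"],arm.read_state()["contact_force"])
q=imaging.get_image("scene")
f=q["frame"]; o=f[225:325,165:265]; o=cv2.resize(o,(600,600),interpolation=cv2.INTER_CUBIC); cv2.imwrite("pics/a4.png",o[...,::-1])
for v in(-50,-42,42,50):
  for z in (10,25,40,55): print(v,z,((proj(q,[517.4+.1*v,326.2+.995*v,z])-[165,225])*6).round())
```

```text
[517.8740267  326.44145579   8.85806339] [ 0.54156278  0.38285048 -0.36095378]
-50 10 [415. 338.]
-50 25 [414. 308.]
-50 40 [412. 278.]
-50 55 [411. 247.]
-42 10 [398. 346.]
-42 25 [396. 316.]
-42 40 [395. 286.]
-42 55 [393. 256.]
42 10 [209. 440.]
42 25 [206. 410.]
42 40 [203. 379.]
42 55 [200. 348.]
50 10 [190. 450.]
50 25 [187. 419.]
50 40 [184. 388.]
50 55 [181. 357.]
```

View pics/a4.png

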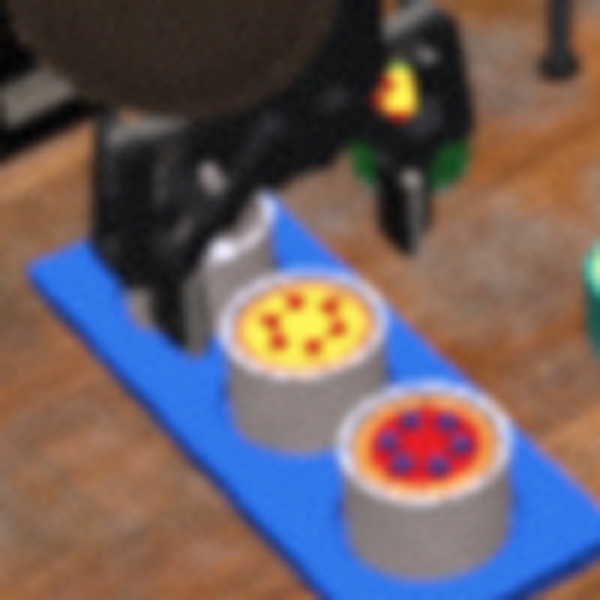

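The open tips show at z≈55 with the reading at 9 (pixels 190,350 and 410,247). The true tips are therefore about 33 mm above the reported TCP, so I'll go lower by that amount.

Emit:
arm_command([
  {"grip":1,"linear":[0,0,10],"rot":[0,0,0]},
  {"grip":1,"linear":[0,0,18],"rot":[0,0,0]},
  {"grip":1,"linear":[0,0,26],"rot":[0,0,0]},
  {"grip":1,"linear":[0,0,28],"rot":[0,0,0]},
  {"grip":0,"linear":[0,0,28],"rot":[0,0,0]},
  {"grip":0,"linear":[0,0,28],"rot":[0,0,0]},
  {"grip":0,"linear":[0,0,28],"rot":[0,0,0]},
  {"grip":0,"linear":[0,0,28],"rot":[0,0,0]},
])

```text
clock: 8.52
position: [518.0, 326.6, -18.7]
ee_rot: [0.051, 0.999, 0.0, 0.001]
contact_force: [-0.6, 0.0, 4.7]
gripper_width: 58.2
grasp_force: 64.8
```

Emit:
arm_command([
  {"grip":0,"linear":[0,0,-20],"rot":[0,0,0]},
  {"grip":0,"linear":[0,0,-70],"rot":[0,0,0]},
  {"grip":0,"linear":[0,0,-130],"rot":[0,0,0]},
  {"grip":0,"linear":[-15,-48,-130],"rot":[0,0,0]},
  {"grip":0,"linear":[-30,-98,-130],"rot":[0,0,0]},
  {"grip":0,"linear":[-45,-148,-130],"rot":[0,0,0]},
  {"grip":0,"linear":[-60,-198,-130],"rot":[0,0,0]},
  {"grip":0,"linear":[-75,-244.6,-130],"rot":[0,0,0]},
  {"grip":0,"linear":[-75,-244.6,-130],"rot":[0,0,0]},
  {"grip":0,"linear":[-75,-244.6,-130],"rot":[0,0,0]},
])

```text
clock: 9.78
position: [566.4, 75.0, 109.8]
ee_rot: [0.052, 0.999, 0.0, -0.001]
contact_force: [-0.2, -0.2, -1.4]
gripper_width: 58.1
grasp_force: 65.4
```

Run:
```python
from h import *
print(arm.read_state()["position"],arm.read_state()["contact_force"],arm.read_state()["gripper_width"])
p=imaging.get_image("top");q=imaging.get_image("scene")
f=np.hstack([p["frame"][150:270,220:340],q["frame"][130:250,240:360]]); o=cv2.resize(f,(800,400),interpolation=cv2.INTER_CUBIC); cv2.imwrite("pics/a5.png",o[...,::-1])
s=arm.read_state()["position"]
# predicted tin rim z = reading+19+6+40 (bottom 6 at reading -19)
b=s[2]+25
print("rim centre",b+40,proj(p,[s[0],s[1],b+40]),proj(q,[s[0],s[1],b+40]),"bottom",proj(q,[s[0],s[1],b]))
for n,i in(("top",p),("scene",q)):
    for m in("tin1_mid","tart1_mid"): print(n,m,[(r["pixel"],at(i,r["pixel"],b+20).round(1),round(r["score"],2)) for r in models.tip_of(i,m)[:3]])
```

```text
[566.39579825  75.03526569 109.84772945] [-0.18630773 -0.213183   -1.38097092] 58.137395844219114
rim centre 175.15782386154132 [260.82128487 209.55657276] [280.14434048 181.53686544] bottom [279.92803672 195.48904991]
top tin1_mid [([262.4, 214.4], array([557.6,  73.2, 155.2]), 0.63)]
top tart1_mid [([218.8, 257.7], array([452.2, 179.6, 155.2]), 0.75), ([262.5, 211.4], array([565. ,  73. , 155.2]), 0.52)]
scene tin1_mid [([277.3, 188.7], array([570.7,  81.4, 155.2]), 0.7)]
scene tart1_mid [([232.6, 245.1], array([470.2, 309.5, 155.2]), 0.65), ([279.4, 186.6], array([574.5,  70.4, 155.2]), 0.57), ([273.3, 275.0], array([344. , 314.4, 155.2]), 0.55)]
```

View pics/a5.png

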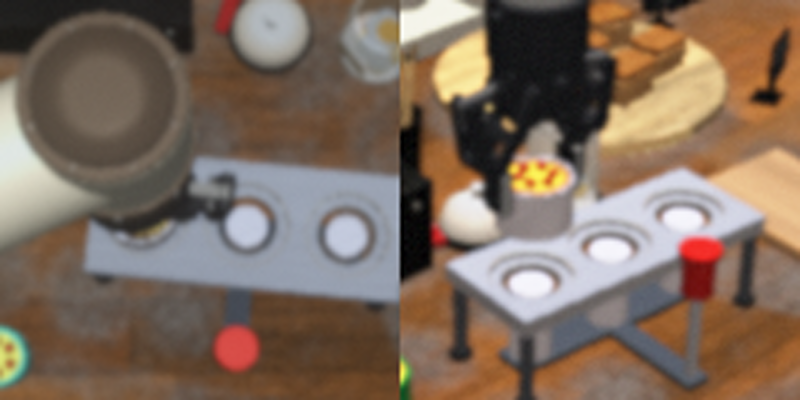

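The tin is held level above seat2: scene crop rim (540,175), seat at (530,283). I'll compare the positions numerically and descend to a hover.

Emit:
arm_command([
  {"grip":0,"linear":[-1.5,0,20],"rot":[0,0,0]},
  {"grip":0,"linear":[-1.5,0,42],"rot":[0,0,0]},
  {"grip":0,"linear":[-1.5,0,42],"rot":[0,0,0]},
  {"grip":0,"linear":[-1.5,0,42],"rot":[0,0,0]},
])

```text
clock: 10.58
position: [569.0, 75.4, 69.3]
ee_rot: [0.051, 0.999, 0.0, 0.001]
contact_force: [0.4, 0.2, -0.9]
gripper_width: 58.6
grasp_force: 65.4
```

Run:
```python
from h import *
p=imaging.get_image("top");q=imaging.get_image("scene")
print(at(q,(282,182.5),175.2),at(q,(279,214.9),86))
s=arm.read_state(); s0=s["position"]; print(s0,s["contact_force"])
r=topdown(q,s0[2]+65,500,640,0,140,2.85); t=topdown(q,86,500,640,-110,30,2.85)
o=np.hstack([r,t]); cv2.imwrite("pics/a6.png",o[...,::-1]); print(o.shape)
```

```text
[559.9741803   76.11628284 175.2       ] [558.11122565  86.71367858  86.        ]
[569.16927002  75.46015929  69.68441503] [ 1.55371458 -0.42440813 -1.04160756]
(399, 798, 3)
```

View pics/a6.png

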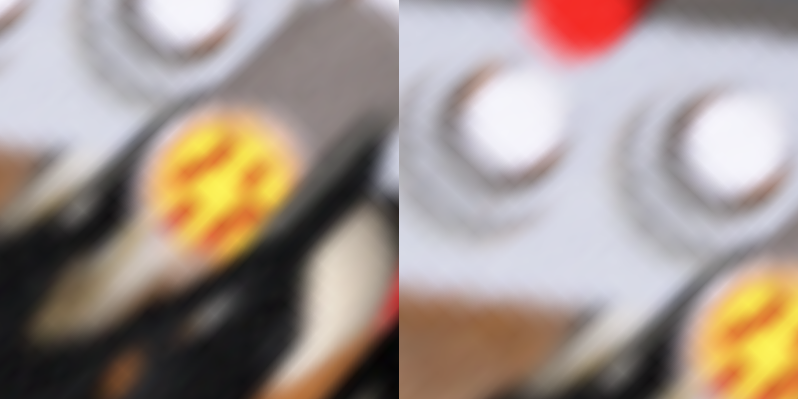

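The camera displacement tray→seat2 is (51.5,-250.2) and the arm has made (51.2,-251.1), so about +0.8 in y is left. Lowering gently.

Emit:
arm_command([
  {"grip":0,"linear":[0,0.8,3],"rot":[0,0,0]},
  {"grip":0,"linear":[0,0.8,6],"rot":[0,0,0]},
  {"grip":0,"linear":[0,0.8,8],"rot":[0,0,0]},
  {"grip":0,"linear":[0,0.8,10],"rot":[0,0,0]},
  {"grip":0,"linear":[0,0.8,12],"rot":[0,0,0]},
  {"grip":0,"linear":[0,0.8,12],"rot":[0,0,0]},
])

```text
clock: 11.42
position: [569.1, 75.2, 57.3]
ee_rot: [0.051, 0.999, -0.0, 0.001]
contact_force: [1.7, -2.9, 0.6]
gripper_width: 58.5
grasp_force: 65.6
```

Emit:
arm_command([
  {"grip":0,"linear":[0,0,1],"rot":[0,0,0]},
  {"grip":0,"linear":[0,0,2],"rot":[0,0,0]},
  {"grip":0,"linear":[0,0,2],"rot":[0,0,0]},
])

```text
clock: 11.8
position: [569.0, 75.1, 55.3]
ee_rot: [0.051, 0.999, -0.0, 0.0]
contact_force: [1.2, -5.9, 5.3]
gripper_width: 58.5
grasp_force: 66.1
```

Emit:
arm_command([
  {"grip":0,"linear":[0,-0.8,0],"rot":[0,0,0]},
  {"grip":1,"linear":[0,-0.8,0],"rot":[0,0,0]},
  {"grip":1,"linear":[0,-0.8,0],"rot":[0,0,0]},
  {"grip":1,"linear":[0,-0.8,0],"rot":[0,0,0]},
  {"grip":1,"linear":[0,-0.8,-20],"rot":[0,0,0]},
  {"grip":1,"linear":[0,-0.8,-60],"rot":[0,0,0]},
  {"grip":1,"linear":[0,50,-80],"rot":[0,0,0]},
  {"grip":1,"linear":[30,100,-80],"rot":[0,0,0]},
  {"grip":1,"linear":[60,150,-80],"rot":[0,0,0]},
  {"grip":1,"linear":[90,200,-80],"rot":[0,0,0]},
])

```text
clock: 13.05
position: [498.5, 285.7, 134.4]
ee_rot: [0.052, 0.999, 0.0, -0.0]
contact_force: [1.3, 0.4, 0.0]
gripper_width: 85.2
grasp_force: 0.0
```

Run:
```python
from h import *
s=arm.read_state(); print(s["position"],s["gripper_width"])
p=imaging.get_image("top");q=imaging.get_image("scene")
t=topdown(p,120,500,640,0,140,2.85);r=topdown(q,120,500,640,0,140,2.85)
o=np.hstack([t,r]); cv2.imwrite("pics/a7.png",o[...,::-1])
for n,i in(("top",p),("scene",q)):
    for z,m in((118,"tart1_mid"),(44,"tart0_mid")):
        h,sa,v=[cv2.cvtColor(topdown(i,z),cv2.COLOR_RGB2HSV)[...,k].astype(int) for k in range(3)]
        k=((h>22)&(h<34)&(sa>130)&(v>130)) if m=="tart1_mid" else (((h<6)|(h>174))&(sa>150)&(v>90))
        if m=="tart1_mid": k[:, :750]=0; k[:,960:]=0
        else: k[:,:1200]=0
        print(n,m,rect(k))
```

```text
[498.45895912 285.68734812 134.44532911] 85.20553635412351Traceback (most recent call last):
  File "<stdin>", line 12, in <module>
  File "h.py", line 25, in rect
    cs=cv2.findContours(m,cv2.RETR_EXTERNAL,cv2.CHAIN_APPROX_NONE)[0]; c=max(cs,key=cv2.contourArea)
                                                                         ~~~^^^^^^^^^^^^^^^^^^^^^^^^
ValueError: max() iterable argument is empty
```

View pics/a7.png

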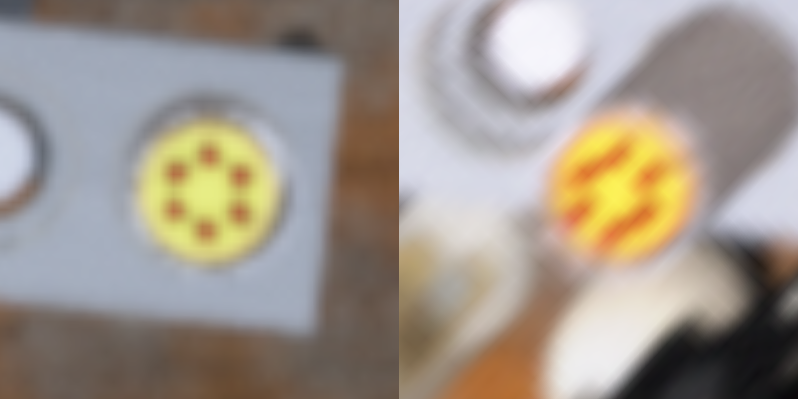

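The yellow tin is seated: top crop (208,193) gives about (568,73), and the height is consistent with a full seat. Now the red tin.

Emit:
arm_command([
  {"grip":1,"linear":[40,26,0],"rot":[0,0,0]},
  {"grip":1,"linear":[66.6,43.8,0],"rot":[0,0,0]},
  {"grip":1,"linear":[66.6,43.8,30],"rot":[0,0,0]},
  {"grip":1,"linear":[66.6,43.8,80],"rot":[0,0,0]},
  {"grip":1,"linear":[66.6,43.8,130],"rot":[0,0,0]},
  {"grip":1,"linear":[66.6,43.8,154],"rot":[0,0,0]},
  {"grip":1,"linear":[66.6,43.8,154],"rot":[0,0,0]},
  {"grip":0,"linear":[66.6,43.8,154],"rot":[0,0,0]},
  {"grip":0,"linear":[66.6,43.8,154],"rot":[0,0,0]},
  {"grip":0,"linear":[66.6,43.8,154],"rot":[0,0,0]},
])

```text
clock: 14.4
position: [438.7, 335.2, -17.3]
ee_rot: [0.051, 0.999, 0.001, 0.001]
contact_force: [-1.9, -0.2, 6.4]
gripper_width: 58.7
grasp_force: 64.1
```

Emit:
arm_command([
  {"grip":0,"linear":[0,0,0],"rot":[0,0,0]},
  {"grip":0,"linear":[0,0,0],"rot":[0,0,0]},
])

```text
clock: 14.65
position: [438.7, 335.2, -17.3]
ee_rot: [0.051, 0.999, 0.001, 0.001]
contact_force: [-0.5, -1.3, 6.6]
gripper_width: 58.6
grasp_force: 64.1
```

Emit:
arm_command([
  {"grip":0,"linear":[0,0,-50],"rot":[0,0,0]},
  {"grip":0,"linear":[0,0,-100],"rot":[0,0,0]},
  {"grip":0,"linear":[0,0,-150],"rot":[0,0,0]},
  {"grip":0,"linear":[-20,-52,-150],"rot":[0,0,0]},
  {"grip":0,"linear":[-40,-104,-150],"rot":[0,0,0]},
  {"grip":0,"linear":[-60,-156,-150],"rot":[0,0,0]},
  {"grip":0,"linear":[-80,-208,-150],"rot":[0,0,0]},
  {"grip":0,"linear":[-100,-260,-150],"rot":[0,0,0]},
  {"grip":0,"linear":[-120,-312,-150],"rot":[0,0,0]},
  {"grip":0,"linear":[-140,-364,-150],"rot":[0,0,0]},
])

```text
clock: 15.9
position: [539.7, -43.6, 131.2]
ee_rot: [0.052, 0.999, 0.0, 0.001]
contact_force: [1.1, 0.5, -1.4]
gripper_width: 58.4
grasp_force: 65.8
```

Emit:
arm_command([
  {"grip":0,"linear":[-16.6,-40.6,20],"rot":[0,0,0]},
  {"grip":0,"linear":[-16.6,-40.6,40],"rot":[0,0,0]},
  {"grip":0,"linear":[-16.6,-40.6,62],"rot":[0,0,0]},
  {"grip":0,"linear":[-16.6,-40.6,62],"rot":[0,0,0]},
  {"grip":0,"linear":[-16.6,-40.6,62],"rot":[0,0,0]},
])

```text
clock: 16.52
position: [552.6, -84.0, 69.7]
ee_rot: [0.051, 0.999, 0.0, 0.001]
contact_force: [0.0, -0.1, -1.4]
gripper_width: 58.9
grasp_force: 66.0
```

Emit:
arm_command([
  {"grip":0,"linear":[-0.4,-0.4,4],"rot":[0,0,0]},
  {"grip":0,"linear":[-0.4,-0.4,7],"rot":[0,0,0]},
  {"grip":0,"linear":[-0.4,-0.4,9],"rot":[0,0,0]},
  {"grip":0,"linear":[-0.4,-0.4,11],"rot":[0,0,0]},
  {"grip":0,"linear":[-0.4,-0.4,12],"rot":[0,0,0]},
  {"grip":0,"linear":[-0.4,-0.4,12],"rot":[0,0,0]},
])

```text
clock: 17.27
position: [552.4, -84.7, 56.8]
ee_rot: [0.052, 0.999, -0.0, 0.0]
contact_force: [-0.4, -1.4, -0.5]
gripper_width: 58.6
grasp_force: 66.3
```

Emit:
arm_command([
  {"grip":0,"linear":[0,0,1],"rot":[0,0,0]},
  {"grip":0,"linear":[0,0,2.5],"rot":[0,0,0]},
  {"grip":0,"linear":[0,0,2.5],"rot":[0,0,0]},
])

```text
clock: 17.65
position: [552.5, -84.7, 56.6]
ee_rot: [0.051, 0.999, -0.0, 0.001]
contact_force: [-5.2, 0.3, 13.7]
gripper_width: 58.8
grasp_force: 67.5
```

Seated: 13.7 N at the expected floor height. I'll release and go over the knob.

Emit:
arm_command([
  {"grip":0,"linear":[0,0,-2],"rot":[0,0,0]},
  {"grip":1,"linear":[0,0,-2],"rot":[0,0,0]},
  {"grip":1,"linear":[0,0,-2],"rot":[0,0,0]},
  {"grip":1,"linear":[0,0,-2],"rot":[0,0,0]},
  {"grip":1,"linear":[0,0,-30],"rot":[0,0,0]},
  {"grip":1,"linear":[0,0,-80.5],"rot":[0,0,0]},
  {"grip":1,"linear":[40,32,-80.5],"rot":[0,0,0]},
  {"grip":1,"linear":[80,64,-80.5],"rot":[0,0,0]},
  {"grip":1,"linear":[100,80.1,-80.5],"rot":[0,0,0]},
  {"grip":1,"linear":[100,80.1,-80.5],"rot":[0,0,0]},
])

```text
clock: 18.9
position: [460.1, 6.2, 134.8]
ee_rot: [0.05, 0.999, 0.0, 0.0]
contact_force: [0.9, 0.1, -0.4]
gripper_width: 85.3
grasp_force: 0.0
```

```bash
cat > chk.py <<'E'
from h import *
def yel(z):  # centre of yellow & red disks at height z near the lifter
    out={}
    for n in("top","scene"):
        i=imaging.get_image(n); h,sa,v=[cv2.cvtColor(topdown(i,z,480,640,-150,150,2),cv2.COLOR_RGB2HSV)[...,k].astype(int) for k in range(3)]
        for nm,k in(("yellow",(h>22)&(h<34)&(sa>110)&(v>130)),("red",((h<6)|(h>174))&(sa>130)&(v>90))):
            try: r=rect(k,480,-150,2); out[n,nm]=(r["x"],r["y"],r["size"])
            except ValueError: out[n,nm]=None
    return out
if __name__=="__main__":
    s=arm.read_state(); print(s["position"].round(1),s["gripper_width"])
    for k,v in yel(118).items(): print(k,v)
E
python3 chk.py
python3 - <<'E'
from h import *
p=imaging.get_image("top");q=imaging.get_image("scene")
cv2.imwrite("pics/b1.png",np.hstack([cv2.resize(p["frame"][170:290,230:350],(400,400)),cv2.resize(q["frame"][140:260,260:380],(400,400))])[...,::-1])
E
```

```text
[460.1   6.2 134.8] 85.2796461812066
('top', 'yellow') (567.8, 72.8, (39.5, 36.5))
('top', 'red') (550.7, -86.8, (37.4, 34.7))
('scene', 'yellow') (567.3, 75.8, (14.6, 41.1))
('scene', 'red') (548.1, -85.3, (28.4, 37.8))
```

View pics/b1.png

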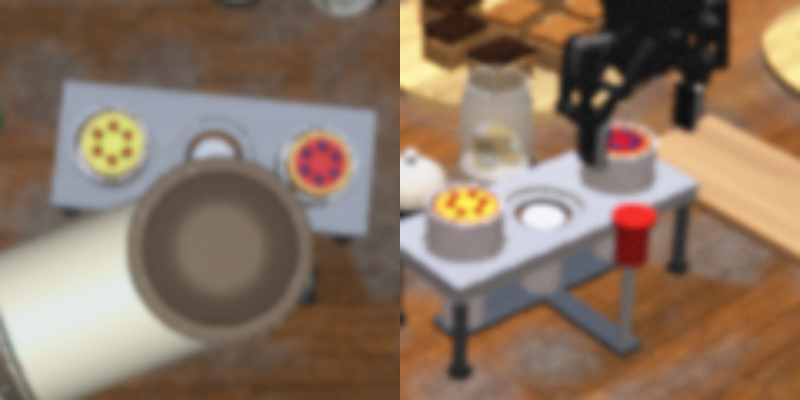

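Both tins sit in seats (left crop 112,145 and 320,163). The gripper straddles the knob (scene crop 633,235). I'll descend and grip it.

Emit:
arm_command([
  {"grip":1,"linear":[0,0,30],"rot":[0,0,0]},
  {"grip":1,"linear":[0,0,60],"rot":[0,0,0]},
  {"grip":1,"linear":[0,0,80],"rot":[0,0,0]},
  {"grip":1,"linear":[0,0,87],"rot":[0,0,0]},
  {"grip":0,"linear":[0,0,87],"rot":[0,0,0]},
  {"grip":0,"linear":[0,0,87],"rot":[0,0,0]},
  {"grip":0,"linear":[0,0,87],"rot":[0,0,0]},
  {"grip":0,"linear":[0,0,87],"rot":[0,0,0]},
  {"grip":0,"linear":[0,0,87],"rot":[0,0,0]},
])

```text
clock: 20.23
position: [461.4, 4.5, 48.7]
ee_rot: [0.051, 0.999, -0.001, 0.001]
contact_force: [0.1, -5.0, 3.4]
gripper_width: 29.9
grasp_force: 58.8
```

Emit:
arm_command([
  {"grip":0,"linear":[0,0,-3],"rot":[0,0,0]},
  {"grip":0,"linear":[0,0,-6],"rot":[0,0,0]},
  {"grip":0,"linear":[0,0,-10],"rot":[0,0,0]},
  {"grip":0,"linear":[0,0,-10],"rot":[0,0,0]},
])

```text
clock: 20.72
position: [461.4, 4.5, 57.1]
ee_rot: [0.052, 0.999, -0.0, 0.0]
contact_force: [4.7, -6.0, -8.2]
gripper_width: 30.2
grasp_force: 61.7
```

Run:
```python
from h import *
s=arm.read_state(); print(s["position"].round(1),s["gripper_width"],s["contact_force"],s["wrist_torque"])
q=imaging.get_image("scene"); print(proj(q,[460.5,5.5,105]),proj(q,[460.5,5.5,115]))
print([(r["pixel"],r["score"]) for r in models.tip_of(q,"lift_knob")])
cv2.imwrite("pics/b2.png",cv2.resize(q["frame"][160:260,270:370],(600,600),interpolation=cv2.INTER_CUBIC)[...,::-1])
```

```text
[461.4   4.5  57.1] 30.219206426721254 [ 4.69053767 -6.00780727 -8.20483585] [-1.64908478 -1.32082871  0.07390522]
[329.91003501 211.80804258] [330.18428836 208.42776109]
[([330.2, 211.3], 0.96)]
```

View pics/b2.png

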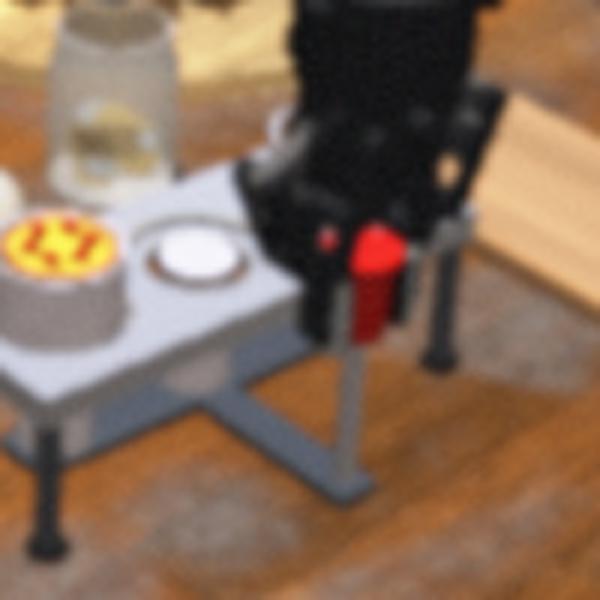

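The fingers hold the knob (crop 375,290) just under the cap. Continuing the lift.

Emit:
arm_command([
  {"grip":0,"linear":[0,0,-6],"rot":[0,0,0]},
  {"grip":0,"linear":[0,0,-12],"rot":[0,0,0]},
  {"grip":0,"linear":[0,0,-18],"rot":[0,0,0]},
  {"grip":0,"linear":[0,0,-24],"rot":[0,0,0]},
  {"grip":0,"linear":[0,0,-30],"rot":[0,0,0]},
  {"grip":0,"linear":[0,0,-36],"rot":[0,0,0]},
  {"grip":0,"linear":[0,0,-40],"rot":[0,0,0]},
  {"grip":0,"linear":[0,0,-40],"rot":[0,0,0]},
])

```text
clock: 21.82
position: [461.3, 4.5, 96.9]
ee_rot: [0.052, 0.999, -0.0, 0.0]
contact_force: [4.6, -6.4, -9.2]
gripper_width: 30.3
grasp_force: 61.8
```

```bash
python3 - <<'E'
from h import *
s=arm.read_state(); print(s["position"].round(1),s["gripper_width"],s["contact_force"],s["wrist_torque"])
q=imaging.get_image("scene"); print(proj(q,[460.5,5.5,105]),proj(q,[460.5,5.5,150]))
print([(r["pixel"],r["score"]) for r in models.tip_of(q,"lift_knob")])
E
python3 chk.py
```

```text
[461.3   4.5  96.9] 30.25936861784919 [ 4.58865531 -6.39070194 -9.15407963] [-1.58226151 -1.49521353 -0.05008544]
[329.91003501 211.80804258] [331.16332519 196.35799663]
[([331.9, 195.1], 0.69)]
[461.3   4.5  96.9] 30.140267041528563
('top', 'yellow') (574.2, 75.0, (40.5, 39.0))
('top', 'red') (556.9, -91.5, (38.7, 37.3))
('scene', 'yellow') (616.3, 26.8, (14.1, 41.0))
('scene', 'red') (503.8, -57.1, (24.3, 95.6))
```

Emit:
arm_command([
  {"grip":0,"linear":[0,0,-5],"rot":[0,0,0]},
  {"grip":0,"linear":[0,0,-9],"rot":[0,0,0]},
  {"grip":0,"linear":[0,0,-9],"rot":[0,0,0]},
])

```text
clock: 22.4
position: [461.4, 4.5, 105.8]
ee_rot: [0.052, 0.999, -0.0, 0.0]
contact_force: [5.9, -6.2, -9.0]
gripper_width: 30.4
grasp_force: 61.8
```

Emit:
arm_command([
  {"grip":0,"linear":[0,0,-1.5],"rot":[0,0,0]},
  {"grip":0,"linear":[0,0,-3],"rot":[0,0,0]},
  {"grip":0,"linear":[0,0,-3],"rot":[0,0,0]},
])

```text
clock: 22.78
position: [461.2, 4.5, 107.2]
ee_rot: [0.052, 0.999, -0.0, 0.0]
contact_force: [11.0, -6.8, -20.4]
gripper_width: 30.6
grasp_force: 63.6
```

At the end stop: 58.5 mm of travel, force rising. I'll release and clear away.

Emit:
arm_command([
  {"grip":0,"linear":[0,0,2.5],"rot":[0,0,0]},
  {"grip":1,"linear":[0,0,2.5],"rot":[0,0,0]},
  {"grip":1,"linear":[0,0,2.5],"rot":[0,0,0]},
  {"grip":1,"linear":[0,0,2.5],"rot":[0,0,0]},
  {"grip":1,"linear":[0,0,-30],"rot":[0,0,0]},
  {"grip":1,"linear":[0,0,-60],"rot":[0,0,0]},
  {"grip":1,"linear":[20,50,-60],"rot":[0,0,0]},
  {"grip":1,"linear":[20,100,-60],"rot":[0,0,0]},
  {"grip":1,"linear":[20,150,-60],"rot":[0,0,0]},
  {"grip":1,"linear":[20,150,-60],"rot":[0,0,0]},
])

```text
clock: 24.02
position: [456.9, 159.6, 169.7]
ee_rot: [0.049, 0.999, 0.0, 0.0]
contact_force: [0.2, -1.1, -0.9]
gripper_width: 85.4
grasp_force: 0.0
```

```bash
sed -i 's/yel(118)/yel(169)/' chk.py; python3 chk.py
python3 - <<'E'
from h import *
q=imaging.get_image("scene"); print(proj(q,[460.5,5.5,163]))
print([(r["pixel"],r["score"]) for r in models.tip_of(q,"lift_knob")])
p=imaging.get_image("top")
for i in(p,q):
    h,s,v=[cv2.cvtColor(topdown(i,16),cv2.COLOR_RGB2HSV)[...,k].astype(int) for k in range(3)]
    m=(h>8)&(h<25)&(v>140)&(s<140); m[:,400:]=0; m[580:]=0; print("board",rect(m))
E
```

```text
[456.9 159.6 169.7] 85.36685259185614
('top', 'yellow') (567.4, 72.9, (37.5, 38.0))
('top', 'red') (550.4, -89.8, (30.9, 35.4))
('scene', 'yellow') (563.2, 77.6, (10.3, 31.4))
('scene', 'red') (490.0, -15.5, (20.0, 38.0))
[331.53474755 191.777903  ]
[([332.7, 193.6], 0.9)]
board {'x': 504.6, 'y': -259.8, 'size': (120.9, 280.5), 'long_dir_xy': [-0.9959999918937683, 0.09300000220537186]}
board {'x': 505.0, 'y': -257.4, 'size': (142.7, 300.1), 'long_dir_xy': [-0.9810000061988831, 0.19599999487400055]}
```

The knob stays up and the tarts are up on axis. Taking the yellow tart.

Emit:
arm_command([
  {"grip":1,"linear":[-50,-30,0],"rot":[0,0,0]},
  {"grip":1,"linear":[-100,-60,0],"rot":[0,0,0]},
  {"grip":1,"linear":[-119.8,-69.8,0],"rot":[0,0,0]},
  {"grip":1,"linear":[-119.8,-69.8,20],"rot":[0,0,0]},
  {"grip":1,"linear":[-119.8,-69.8,50],"rot":[0,0,0]},
  {"grip":1,"linear":[-119.8,-69.8,74],"rot":[0,0,0]},
  {"grip":1,"linear":[-119.8,-69.8,74],"rot":[0,0,0]},
  {"grip":0,"linear":[-119.8,-69.8,74],"rot":[0,0,0]},
  {"grip":0,"linear":[-119.8,-69.8,74],"rot":[0,0,0]},
  {"grip":0,"linear":[-119.8,-69.8,74],"rot":[0,0,0]},
])

```text
clock: 25.52
position: [569.4, 74.9, 97.0]
ee_rot: [0.051, 0.999, 0.0, 0.001]
contact_force: [-0.7, -0.9, 3.7]
gripper_width: 48.9
grasp_force: 61.6
```

Emit:
arm_command([
  {"grip":0,"linear":[0,0,0],"rot":[0,0,0]},
  {"grip":0,"linear":[0,0,-4],"rot":[0,0,0]},
  {"grip":0,"linear":[0,0,-20],"rot":[0,0,0]},
  {"grip":0,"linear":[0,0,-50],"rot":[0,0,0]},
  {"grip":0,"linear":[0,0,-80],"rot":[0,0,0]},
  {"grip":0,"linear":[0,0,-80],"rot":[0,0,0]},
])

```text
clock: 26.28
position: [570.3, 75.5, 178.9]
ee_rot: [0.051, 0.999, 0.001, 0.003]
contact_force: [-0.6, -0.3, -1.8]
gripper_width: 48.7
grasp_force: 62.0
```

Run:
```python
from h import *
s=arm.read_state(); print(s["position"].round(1),s["gripper_width"],s["contact_force"])
for n in("top","scene"):
    i=imaging.get_image(n)
    for m,z in(("tart1_mid",232),("tin1_mid",100)): print(n,m,[(r["pixel"],at(i,r["pixel"],z).round(),round(r["score"],2)) for r in models.tip_of(i,m)[:4]])
    print(proj(i,[s["position"][0],s["position"][1],152+80]))
```

```text
[570.3  75.5 178.9] 48.678844967528846 [-0.55055021 -0.28413974 -1.80751292]
top tart1_mid [([219.7, 257.1], array([451., 165., 232.]), 0.64), ([261.0, 203.3], array([572.,  72., 232.]), 0.47)]
top tin1_mid [([263.7, 215.3], array([563.,  73., 100.]), 0.55), ([175.2, 236.7], array([509., 304., 100.]), 0.44)]
[259.65423957 203.98023782]
scene tart1_mid [([233.4, 246.3], array([386., 374., 232.]), 0.98), ([274.3, 276.8], array([275., 379., 232.]), 0.97), ([276.9, 160.5], array([574.,  81., 232.]), 0.69), ([288.0, 190.7], array([456., 163., 232.]), 0.64)]
scene tin1_mid [([276.0, 207.8], array([572.,  84., 100.]), 0.56), ([326.5, 176.2], array([ 591., -134.,  100.]), 0.27)]
[279.49370519 160.23672747]
```

Emit:
arm_command([
  {"grip":0,"linear":[0,-50,0],"rot":[0,0,0]},
  {"grip":0,"linear":[0,-100,0],"rot":[0,0,0]},
  {"grip":0,"linear":[0,-150,0],"rot":[0,0,0]},
  {"grip":0,"linear":[0,-200,0],"rot":[0,0,0]},
  {"grip":0,"linear":[0,-250,20],"rot":[0,0,0]},
  {"grip":0,"linear":[-2,-300,60],"rot":[0,0,0]},
  {"grip":0,"linear":[-3.5,-337.3,100],"rot":[0,0,0]},
  {"grip":0,"linear":[-3.5,-337.3,130],"rot":[0,0,0]},
  {"grip":0,"linear":[-3.5,-337.3,130],"rot":[0,0,0]},
])

```text
clock: 27.7
position: [534.5, -260.9, 42.2]
ee_rot: [0.052, 0.999, 0.001, -0.004]
contact_force: [-0.8, -0.6, -0.3]
gripper_width: 48.8
grasp_force: 62.3
```

```bash
cat > brd.py <<'E'
from h import *
s=arm.read_state(); print(s["position"].round(1),s["gripper_width"],s["contact_force"].round(1))
for n in("top","scene"):
    i=imaging.get_image(n)
    h,sa,v=[cv2.cvtColor(topdown(i,16,350,750,-450,450),cv2.COLOR_RGB2HSV)[...,k].astype(int) for k in range(3)]
    m=(h>8)&(h<25)&(v>140)&(sa<140); m[:,:200]=0; m[:,600:]=0; m[580:]=0; print(n,"board",rect(m,350,-450))
    print([(r["rect"],round(r["score"],2)) for r in models.spot_in(i,"board")[:2]])
E
python3 brd.py
```

```text
[ 534.5 -260.9   42.2] 48.76260229798991 [-0.8 -0.6 -0.3]
top board {'x': 448.9, 'y': -272.7, 'size': (87.7, 172.8), 'long_dir_xy': [-0.9990000128746033, 0.032999999821186066]}
[([153.5, 189.4, 200.4, 285.5], 0.66), ([376.3, 231.0, 403.6, 290.2], 0.58)]
scene board {'x': 504.3, 'y': -258.4, 'size': (146.4, 300.8), 'long_dir_xy': [-0.9760000109672546, 0.21799999475479126]}
[([264.2, 195.3, 291.0, 218.4], 0.72), ([338.2, 177.0, 424.3, 228.1], 0.71)]
```

Emit:
arm_command([
  {"grip":0,"linear":[0,0,25],"rot":[0,0,0]},
  {"grip":0,"linear":[0,0,45],"rot":[0,0,0]},
  {"grip":0,"linear":[0,0,58],"rot":[0,0,0]},
  {"grip":0,"linear":[0,0,62],"rot":[0,0,0]},
  {"grip":0,"linear":[0,0,62],"rot":[0,0,0]},
])

```text
clock: 28.52
position: [537.9, -261.0, -15.9]
ee_rot: [0.051, 0.999, -0.0, 0.001]
contact_force: [-0.2, 0.2, -0.7]
gripper_width: 48.7
grasp_force: 62.3
```

Emit:
arm_command([
  {"grip":0,"linear":[0,0,2],"rot":[0,0,0]},
  {"grip":0,"linear":[0,0,4],"rot":[0,0,0]},
  {"grip":0,"linear":[0,0,4],"rot":[0,0,0]},
  {"grip":0,"linear":[0,0,4],"rot":[0,0,0]},
])

```text
clock: 29.02
position: [537.3, -261.0, -20.4]
ee_rot: [0.052, 0.999, -0.0, 0.0]
contact_force: [-1.2, -0.4, -1.2]
gripper_width: 48.2
grasp_force: 62.3
```

Emit:
arm_command([
  {"grip":0,"linear":[0,0,1],"rot":[0,0,0]},
  {"grip":0,"linear":[0,0,2],"rot":[0,0,0]},
  {"grip":0,"linear":[0,0,2],"rot":[0,0,0]},
])

```text
clock: 29.4
position: [537.4, -261.1, -20.7]
ee_rot: [0.051, 0.999, -0.0, 0.0]
contact_force: [-3.4, 1.6, 9.4]
gripper_width: 48.6
grasp_force: 63.3
```

Emit:
arm_command([
  {"grip":0,"linear":[0,0,-1],"rot":[0,0,0]},
  {"grip":1,"linear":[0,0,-1],"rot":[0,0,0]},
  {"grip":1,"linear":[0,0,-1],"rot":[0,0,0]},
  {"grip":1,"linear":[0,0,-1],"rot":[0,0,0]},
  {"grip":1,"linear":[0,0,-30],"rot":[0,0,0]},
  {"grip":1,"linear":[0,0,-80],"rot":[0,0,0]},
  {"grip":1,"linear":[0,0,-140],"rot":[0,0,0]},
  {"grip":1,"linear":[0,0,-195],"rot":[0,0,0]},
  {"grip":1,"linear":[1,55,-198],"rot":[0,0,0]},
  {"grip":1,"linear":[2,110,-198],"rot":[0,0,0]},
])

```text
clock: 30.65
position: [547.0, -150.6, 176.5]
ee_rot: [0.053, 0.999, 0.0, 0.001]
contact_force: [0.9, 0.6, -1.0]
gripper_width: 85.6
grasp_force: 0.0
```

Emit:
arm_command([
  {"grip":1,"linear":[1.3,45,0],"rot":[0,0,0]},
  {"grip":1,"linear":[1.3,67,0],"rot":[0,0,0]},
  {"grip":1,"linear":[1.3,67,15],"rot":[0,0,0]},
  {"grip":1,"linear":[1.3,67,50],"rot":[0,0,0]},
  {"grip":1,"linear":[1.3,67,80],"rot":[0,0,0]},
  {"grip":1,"linear":[1.3,67,80],"rot":[0,0,0]},
  {"grip":0,"linear":[1.3,67,80],"rot":[0,0,0]},
  {"grip":0,"linear":[1.3,67,80],"rot":[0,0,0]},
  {"grip":0,"linear":[1.3,67,80],"rot":[0,0,0]},
  {"grip":0,"linear":[1.3,67,80],"rot":[0,0,0]},
])

```text
clock: 31.9
position: [553.2, -84.9, 97.0]
ee_rot: [0.051, 0.999, -0.0, 0.001]
contact_force: [-1.2, -2.0, 4.8]
gripper_width: 48.6
grasp_force: 61.8
```

Lift, and check before crossing.

Emit:
arm_command([
  {"grip":0,"linear":[0,0,-4],"rot":[0,0,0]},
  {"grip":0,"linear":[0,0,-20],"rot":[0,0,0]},
  {"grip":0,"linear":[0,0,-50],"rot":[0,0,0]},
  {"grip":0,"linear":[0,0,-80],"rot":[0,0,0]},
  {"grip":0,"linear":[0,0,-80],"rot":[0,0,0]},
])

```text
clock: 32.52
position: [554.1, -84.4, 178.9]
ee_rot: [0.051, 0.999, 0.0, 0.003]
contact_force: [-0.4, 0.7, -0.9]
gripper_width: 48.8
grasp_force: 62.0
```

```bash
python3 brd.py
python3 - <<'E'
from h import *
for n in("top","scene"):
    i=imaging.get_image(n)
    h,sa,v=[cv2.cvtColor(topdown(i,51,350,750,-450,450),cv2.COLOR_RGB2HSV)[...,k].astype(int) for k in range(3)]
    m=(h>22)&(h<34)&(sa>130)&(v>130); m[:,:200]=0; m[:,600:]=0; print(n,"yellow",rect(m,350,-450))
E
```

```text
[554.1 -84.4 178.9] 48.82573122961178 [-0.4  0.7 -0.9]
top board {'x': 484.8, 'y': -241.4, 'size': (118.1, 278.4), 'long_dir_xy': [-0.9959999918937683, 0.09399999678134918]}
[([353.4, 196.6, 402.2, 298.3], 0.55)]
scene board {'x': 497.4, 'y': -244.1, 'size': (151.5, 326.4), 'long_dir_xy': [-0.9710000157356262, 0.23800000548362732]}
[([338.4, 182.2, 425.2, 236.4], 0.95)]
top yellow {'x': 515.8, 'y': -244.0, 'size': (38.5, 37.0), 'long_dir_xy': [1.0, 0.0]}
scene yellow {'x': 514.2, 'y': -237.5, 'size': (14.4, 33.2), 'long_dir_xy': [-0.6510000228881836, 0.7590000033378601]}
```

The board was knocked by (-20,+18) and the yellow tart rode along with it, still upright. I've retargeted the red tart to about (454,-236).

Emit:
arm_command([
  {"grip":0,"linear":[15,-45,0],"rot":[0,0,0]},
  {"grip":0,"linear":[35,-90,0],"rot":[0,0,0]},
  {"grip":0,"linear":[60,-130,10],"rot":[0,0,0]},
  {"grip":0,"linear":[83.2,-160,40],"rot":[0,0,0]},
  {"grip":0,"linear":[83.2,-160,90],"rot":[0,0,0]},
  {"grip":0,"linear":[83.2,-160,130],"rot":[0,0,0]},
  {"grip":0,"linear":[83.2,-160,160],"rot":[0,0,0]},
  {"grip":0,"linear":[83.2,-160,180],"rot":[0,0,0]},
  {"grip":0,"linear":[83.2,-160,188],"rot":[0,0,0]},
  {"grip":0,"linear":[83.2,-160,188],"rot":[0,0,0]},
])

```text
clock: 34.08
position: [452.8, -235.2, -12.9]
ee_rot: [0.051, 0.999, 0.0, -0.001]
contact_force: [0.2, 0.3, -0.6]
gripper_width: 48.5
grasp_force: 62.2
```

```bash
python3 brd.py
```

```text
[ 452.8 -235.2  -12.9] 48.53073914625382 [ 0.2  0.3 -0.6]
top board {'x': 573.4, 'y': -256.9, 'size': (134.5, 101.5), 'long_dir_xy': [0.10000000149011612, 0.9950000047683716]}
[([359.7, 193.4, 402.5, 299.7], 0.62), ([290.9, 148.4, 310.9, 172.2], 0.23)]
scene board {'x': 497.4, 'y': -244.1, 'size': (151.8, 326.6), 'long_dir_xy': [-0.9710000157356262, 0.23999999463558197]}
[([338.6, 178.6, 423.9, 236.7], 0.57)]
```

Board unmoved since the last check. Setting it down (commanded z is -12).

Emit:
arm_command([
  {"grip":0,"linear":[0,0,4],"rot":[0,0,0]},
  {"grip":0,"linear":[0,0,7],"rot":[0,0,0]},
  {"grip":0,"linear":[0,0,9],"rot":[0,0,0]},
  {"grip":0,"linear":[0,0,10],"rot":[0,0,0]},
  {"grip":0,"linear":[0,0,10],"rot":[0,0,0]},
])

```text
clock: 34.9
position: [452.9, -235.1, -20.4]
ee_rot: [0.051, 0.999, -0.0, 0.0]
contact_force: [-4.5, 4.5, 15.6]
gripper_width: 48.7
grasp_force: 64.0
```

Emit:
arm_command([
  {"grip":0,"linear":[0,0,-1.5],"rot":[0,0,0]},
  {"grip":1,"linear":[0,0,-1.5],"rot":[0,0,0]},
  {"grip":1,"linear":[0,0,-1.5],"rot":[0,0,0]},
  {"grip":1,"linear":[0,0,-1.5],"rot":[0,0,0]},
  {"grip":1,"linear":[0,0,-30],"rot":[0,0,0]},
  {"grip":1,"linear":[0,0,-80],"rot":[0,0,0]},
  {"grip":1,"linear":[0,0,-140],"rot":[0,0,0]},
  {"grip":1,"linear":[0,0,-192],"rot":[0,0,0]},
  {"grip":1,"linear":[4,55,-192],"rot":[0,0,0]},
  {"grip":1,"linear":[8,110,-192],"rot":[0,0,0]},
])

```text
clock: 36.15
position: [456.5, -124.1, 170.1]
ee_rot: [0.053, 0.999, 0.0, 0.001]
contact_force: [0.2, -0.1, 0.8]
gripper_width: 85.3
grasp_force: 0.0
```

Emit:
arm_command([
  {"grip":1,"linear":[4,55,0],"rot":[0,0,0]},
  {"grip":1,"linear":[8,110,0],"rot":[0,0,0]},
  {"grip":1,"linear":[8.8,130.1,0],"rot":[0,0,0]},
  {"grip":1,"linear":[8.8,130.1,0],"rot":[0,0,0]},
  {"grip":1,"linear":[8.8,130.1,30],"rot":[0,0,0]},
  {"grip":1,"linear":[8.8,130.1,62],"rot":[0,0,0]},
  {"grip":1,"linear":[8.8,130.1,62],"rot":[0,0,0]},
  {"grip":0,"linear":[8.8,130.1,62],"rot":[0,0,0]},
  {"grip":0,"linear":[8.8,130.1,62],"rot":[0,0,0]},
  {"grip":0,"linear":[8.8,130.1,62],"rot":[0,0,0]},
])

```text
clock: 37.4
position: [461.4, 4.8, 108.6]
ee_rot: [0.051, 0.999, -0.0, 0.001]
contact_force: [1.2, -17.6, 7.7]
gripper_width: 32.1
grasp_force: 51.1
```

Emit:
arm_command([
  {"grip":0,"linear":[0,0,0],"rot":[0,0,0]},
  {"grip":0,"linear":[0,0,0],"rot":[0,0,0]},
  {"grip":0,"linear":[0,0,4],"rot":[0,0,0]},
])

```text
clock: 37.78
position: [461.5, 4.5, 105.1]
ee_rot: [0.051, 0.999, -0.001, 0.001]
contact_force: [-2.2, -4.8, 7.2]
gripper_width: 31.5
grasp_force: 58.6
```

Emit:
arm_command([
  {"grip":0,"linear":[0,0,8],"rot":[0,0,0]},
  {"grip":0,"linear":[0,0,16],"rot":[0,0,0]},
  {"grip":0,"linear":[0,0,24],"rot":[0,0,0]},
  {"grip":0,"linear":[0,0,32],"rot":[0,0,0]},
  {"grip":0,"linear":[0,0,40],"rot":[0,0,0]},
  {"grip":0,"linear":[0,0,48],"rot":[0,0,0]},
  {"grip":0,"linear":[0,0,53],"rot":[0,0,0]},
  {"grip":0,"linear":[0,0,53],"rot":[0,0,0]},
])

```text
clock: 38.78
position: [461.4, 4.5, 51.5]
ee_rot: [0.051, 0.999, -0.001, 0.0]
contact_force: [0.7, -6.1, 5.5]
gripper_width: 31.5
grasp_force: 59.2
```

Emit:
arm_command([
  {"grip":0,"linear":[0,0,2],"rot":[0,0,0]},
  {"grip":0,"linear":[0,0,4],"rot":[0,0,0]},
  {"grip":0,"linear":[0,0,4],"rot":[0,0,0]},
])

```text
clock: 39.15
position: [461.6, 4.4, 51.0]
ee_rot: [0.05, 0.999, -0.001, 0.001]
contact_force: [-10.8, -4.9, 32.4]
gripper_width: 31.4
grasp_force: 57.8
```

Down at the end stop (32 N). Releasing, then on to the empty ring in seat2.

Emit:
arm_command([
  {"grip":0,"linear":[0,0,-4],"rot":[0,0,0]},
  {"grip":1,"linear":[0,0,-4],"rot":[0,0,0]},
  {"grip":1,"linear":[0,0,-4],"rot":[0,0,0]},
  {"grip":1,"linear":[0,0,-4],"rot":[0,0,0]},
  {"grip":1,"linear":[0,0,-40],"rot":[0,0,0]},
  {"grip":1,"linear":[0,0,-93],"rot":[0,0,0]},
  {"grip":1,"linear":[-40,32,-93],"rot":[0,0,0]},
  {"grip":1,"linear":[-80,64,-93],"rot":[0,0,0]},
  {"grip":1,"linear":[-99.8,80.2,-93],"rot":[0,0,0]},
  {"grip":1,"linear":[-99.8,80.2,-93],"rot":[0,0,0]},
])

```text
clock: 40.4
position: [569.4, 75.9, 138.4]
ee_rot: [0.051, 0.999, -0.0, -0.001]
contact_force: [-1.2, -0.3, -0.8]
gripper_width: 85.1
grasp_force: 0.0
```

```bash
python3 brd.py
python3 - <<'E'
from h import *
q=imaging.get_image("scene"); p=imaging.get_image("top"); print(proj(q,[460.5,5.5,105]),proj(p,[460.5,5.5,105]))
for i in(q,p):
    print("knob",[(r["pixel"],r["score"]) for r in models.tip_of(i,"lift_knob")[:2]])
    h,sa,v=[cv2.cvtColor(topdown(i,51,350,750,-450,450),cv2.COLOR_RGB2HSV)[...,k].astype(int) for k in range(3)]
    for nm,m in(("yellow",(h>22)&(h<34)&(sa>130)&(v>130)),("red",((h<6)|(h>174))&(sa>130)&(v>90))):
        m[:,:200]=0; m[:,600:]=0; m[:120]=0; print(nm,rect(m,350,-450))
    print("tins",[(at(i,r["pixel"],100).round(),round(r["score"],2)) for r in models.tip_of(i,"tin0_mid")[:4]])
E
```

```text
[569.4  75.9 138.4] 85.05408120486906 [-1.2 -0.3 -0.8]
top board {'x': 485.1, 'y': -241.3, 'size': (118.5, 279.2), 'long_dir_xy': [-0.9959999918937683, 0.09399999678134918]}
[([351.2, 195.0, 402.4, 297.6], 0.76)]
scene board {'x': 497.4, 'y': -244.1, 'size': (151.5, 326.3), 'long_dir_xy': [-0.972000002861023, 0.2370000034570694]}
[([376.0, 192.7, 395.5, 210.1], 0.16)]
[329.91003501 211.80804258] [289.93854883 254.49218854]
knob [([330.7, 211.5], 0.66)]
yellow {'x': 514.4, 'y': -237.8, 'size': (14.5, 34.0), 'long_dir_xy': [-0.6620000004768372, 0.75]}
red {'x': 452.5, 'y': -231.6, 'size': (36.7, 39.8), 'long_dir_xy': [-0.5550000071525574, 0.8320000171661377]}
tins [(array([550., -85., 100.]), 0.71), (array([548.,   9., 100.]), 0.17)]
knob [([291.4, 255.0], 0.74)]
yellow {'x': 515.8, 'y': -244.0, 'size': (38.5, 37.0), 'long_dir_xy': [1.0, 0.0]}
red {'x': 449.1, 'y': -235.9, 'size': (32.8, 35.6), 'long_dir_xy': [-0.39399999380111694, 0.9190000295639038]}
tins [(array([560., -83., 100.]), 0.64)]
```

Emit:
arm_command([
  {"grip":1,"linear":[0,0,30],"rot":[0,0,0]},
  {"grip":1,"linear":[0,0,60],"rot":[0,0,0]},
  {"grip":1,"linear":[0,0,83],"rot":[0,0,0]},
  {"grip":1,"linear":[0,0,83],"rot":[0,0,0]},
  {"grip":0,"linear":[0,0,83],"rot":[0,0,0]},
  {"grip":0,"linear":[0,0,83],"rot":[0,0,0]},
  {"grip":0,"linear":[0,0,83],"rot":[0,0,0]},
  {"grip":0,"linear":[0,0,83],"rot":[0,0,0]},
])

```text
clock: 41.9
position: [569.9, 75.0, 58.7]
ee_rot: [0.051, 0.999, 0.0, 0.002]
contact_force: [-1.3, -1.2, 6.1]
gripper_width: 58.6
grasp_force: 64.5
```

Emit:
arm_command([
  {"grip":0,"linear":[0,0,-5],"rot":[0,0,0]},
  {"grip":0,"linear":[0,0,-20],"rot":[0,0,0]},
  {"grip":0,"linear":[0,0,-60],"rot":[0,0,0]},
  {"grip":0,"linear":[0,0,-80],"rot":[0,0,0]},
  {"grip":0,"linear":[0,0,-80],"rot":[0,0,0]},
])

```text
clock: 42.52
position: [569.6, 75.5, 139.0]
ee_rot: [0.052, 0.999, 0.001, 0.002]
contact_force: [0.2, -0.6, -0.9]
gripper_width: 58.2
grasp_force: 64.8
```

Emit:
arm_command([
  {"grip":0,"linear":[15,48,0],"rot":[0,0,0]},
  {"grip":0,"linear":[30,98,0],"rot":[0,0,0]},
  {"grip":0,"linear":[45,148,0],"rot":[0,0,0]},
  {"grip":0,"linear":[60,198,0],"rot":[0,0,0]},
  {"grip":0,"linear":[76.7,244.7,20],"rot":[0,0,0]},
  {"grip":0,"linear":[76.7,244.7,60],"rot":[0,0,0]},
  {"grip":0,"linear":[76.7,244.7,100],"rot":[0,0,0]},
  {"grip":0,"linear":[76.7,244.7,130],"rot":[0,0,0]},
  {"grip":0,"linear":[76.7,244.7,135],"rot":[0,0,0]},
  {"grip":0,"linear":[76.7,244.7,135],"rot":[0,0,0]},
])

```text
clock: 43.78
position: [517.5, 326.2, 1.5]
ee_rot: [0.051, 0.999, -0.0, -0.0]
contact_force: [0.2, 0.0, 0.3]
gripper_width: 58.4
grasp_force: 64.8
```

Emit:
arm_command([
  {"grip":0,"linear":[0,0,4],"rot":[0,0,0]},
  {"grip":0,"linear":[0,0,8],"rot":[0,0,0]},
  {"grip":0,"linear":[0,0,12],"rot":[0,0,0]},
  {"grip":0,"linear":[0,0,15],"rot":[0,0,0]},
  {"grip":0,"linear":[0,0,15],"rot":[0,0,0]},
])

```text
clock: 44.4
position: [517.3, 326.0, -13.8]
ee_rot: [0.052, 0.999, -0.0, -0.0]
contact_force: [-0.4, -0.0, -0.7]
gripper_width: 58.4
grasp_force: 64.8
```

Emit:
arm_command([
  {"grip":0,"linear":[0,0,2],"rot":[0,0,0]},
  {"grip":0,"linear":[0,0,3],"rot":[0,0,0]},
  {"grip":0,"linear":[0,0,3],"rot":[0,0,0]},
])

```text
clock: 44.78
position: [517.6, 326.4, -15.3]
ee_rot: [0.051, 0.999, 0.0, 0.0]
contact_force: [-1.5, -0.3, 5.7]
gripper_width: 58.2
grasp_force: 65.5
```

Emit:
arm_command([
  {"grip":0,"linear":[0,0,-1],"rot":[0,0,0]},
  {"grip":1,"linear":[0,0,-1],"rot":[0,0,0]},
  {"grip":1,"linear":[0,0,-1],"rot":[0,0,0]},
  {"grip":1,"linear":[0,0,-1],"rot":[0,0,0]},
  {"grip":1,"linear":[0,0,-50],"rot":[0,0,0]},
  {"grip":1,"linear":[0,0,-100],"rot":[0,0,0]},
  {"grip":1,"linear":[0,0,-156],"rot":[0,0,0]},
  {"grip":1,"linear":[-10,-55,-156],"rot":[0,0,0]},
  {"grip":1,"linear":[-20,-110,-156],"rot":[0,0,0]},
  {"grip":1,"linear":[-30,-165,-156],"rot":[0,0,0]},
])

```text
clock: 46.02
position: [530.2, 157.5, 139.7]
ee_rot: [0.051, 0.999, 0.0, 0.0]
contact_force: [-0.1, 0.1, -0.3]
gripper_width: 85.1
grasp_force: 0.0
```

Emit:
arm_command([
  {"grip":1,"linear":[-10,-55,0],"rot":[0,0,0]},
  {"grip":1,"linear":[-20,-110,0],"rot":[0,0,0]},
  {"grip":1,"linear":[-30,-165,0],"rot":[0,0,0]},
  {"grip":1,"linear":[-40,-220,0],"rot":[0,0,0]},
  {"grip":1,"linear":[-46.9,-240,0],"rot":[0,0,0]},
  {"grip":1,"linear":[-46.9,-240,0],"rot":[0,0,0]},
  {"grip":1,"linear":[-46.9,-240,30],"rot":[0,0,0]},
  {"grip":1,"linear":[-46.9,-240,60],"rot":[0,0,0]},
  {"grip":1,"linear":[-46.9,-240,83],"rot":[0,0,0]},
  {"grip":1,"linear":[-46.9,-240,83],"rot":[0,0,0]},
])

```text
clock: 47.28
position: [550.6, -83.7, 54.9]
ee_rot: [0.051, 0.999, -0.0, -0.002]
contact_force: [-0.1, -0.7, -0.2]
gripper_width: 85.7
grasp_force: 0.0
```

Emit:
arm_command([
  {"grip":0,"linear":[0,0,0],"rot":[0,0,0]},
  {"grip":0,"linear":[0,0,0],"rot":[0,0,0]},
  {"grip":0,"linear":[0,0,0],"rot":[0,0,0]},
  {"grip":0,"linear":[0,0,0],"rot":[0,0,0]},
])

```text
clock: 47.78
position: [553.8, -84.6, 58.7]
ee_rot: [0.051, 0.999, -0.0, 0.002]
contact_force: [-0.7, 0.1, 6.9]
gripper_width: 58.2
grasp_force: 64.3
```

Emit:
arm_command([
  {"grip":0,"linear":[0,0,-5],"rot":[0,0,0]},
  {"grip":0,"linear":[0,0,-20],"rot":[0,0,0]},
  {"grip":0,"linear":[0,0,-60],"rot":[0,0,0]},
  {"grip":0,"linear":[0,0,-80],"rot":[0,0,0]},
  {"grip":0,"linear":[0,0,-80],"rot":[0,0,0]},
])

```text
clock: 48.4
position: [553.3, -84.2, 138.9]
ee_rot: [0.052, 0.999, 0.001, 0.002]
contact_force: [-0.3, 0.4, -1.1]
gripper_width: 58.5
grasp_force: 65.0
```

Emit:
arm_command([
  {"grip":0,"linear":[10,50,0],"rot":[0,0,0]},
  {"grip":0,"linear":[25,100,0],"rot":[0,0,0]},
  {"grip":0,"linear":[45,150,0],"rot":[0,0,0]},
  {"grip":0,"linear":[65,200,0],"rot":[0,0,0]},
  {"grip":0,"linear":[85,250,0],"rot":[0,0,0]},
  {"grip":0,"linear":[110,300,0],"rot":[0,0,0]},
  {"grip":0,"linear":[135,350,0],"rot":[0,0,0]},
  {"grip":0,"linear":[157,405,0],"rot":[0,0,0]},
  {"grip":0,"linear":[157,405,0],"rot":[0,0,0]},
  {"grip":0,"linear":[157,405,30],"rot":[0,0,0]},
])

```text
clock: 49.65
position: [438.0, 335.8, 107.2]
ee_rot: [0.051, 0.999, 0.001, 0.001]
contact_force: [-0.1, -0.6, -0.6]
gripper_width: 58.5
grasp_force: 65.0
```

Emit:
arm_command([
  {"grip":0,"linear":[0,0,40],"rot":[0,0,0]},
  {"grip":0,"linear":[0,0,80],"rot":[0,0,0]},
  {"grip":0,"linear":[0,0,102],"rot":[0,0,0]},
  {"grip":0,"linear":[0,0,105],"rot":[0,0,0]},
  {"grip":0,"linear":[0,0,105],"rot":[0,0,0]},
  {"grip":0,"linear":[0,0,110],"rot":[0,0,0]},
  {"grip":0,"linear":[0,0,114],"rot":[0,0,0]},
  {"grip":0,"linear":[0,0,118],"rot":[0,0,0]},
  {"grip":0,"linear":[0,0,120],"rot":[0,0,0]},
  {"grip":0,"linear":[0,0,120],"rot":[0,0,0]},
])

```text
clock: 50.9
position: [437.7, 334.4, -13.7]
ee_rot: [0.052, 0.999, -0.0, -0.0]
contact_force: [-0.9, -0.3, -0.7]
gripper_width: 58.5
grasp_force: 65.0
```

Emit:
arm_command([
  {"grip":0,"linear":[0,0,2],"rot":[0,0,0]},
  {"grip":0,"linear":[0,0,3],"rot":[0,0,0]},
  {"grip":1,"linear":[0,0,2],"rot":[0,0,0]},
  {"grip":1,"linear":[0,0,2],"rot":[0,0,0]},
  {"grip":1,"linear":[0,0,2],"rot":[0,0,0]},
  {"grip":1,"linear":[0,0,-40],"rot":[0,0,0]},
  {"grip":1,"linear":[0,0,-90],"rot":[0,0,0]},
  {"grip":1,"linear":[0,0,-150],"rot":[0,0,0]},
  {"grip":1,"linear":[30,-50,-180],"rot":[0,0,0]},
  {"grip":1,"linear":[40,-110,-180],"rot":[0,0,0]},
])

```text
clock: 52.15
position: [387.2, 230.6, 168.8]
ee_rot: [0.05, 0.999, 0.002, 0.002]
contact_force: [1.2, -0.6, 0.1]
gripper_width: 85.5
grasp_force: 0.0
```

```bash
python3 brd.py
python3 - <<'E'
from h import *
q=imaging.get_image("scene"); p=imaging.get_image("top")
a=cv2.resize(q["frame"][140:350,150:430],(800,600)); cv2.imwrite("pics/final.png",a[...,::-1])
for i in(p,q): print("tins",[(at(i,r["pixel"],26).round(),round(r["score"],2)) for m in("tin0_mid","tin1_mid","tin2_mid") for r in models.tip_of(i,m)[:3]],"knob",[(r["pixel"],r["score"]) for r in models.tip_of(i,"lift_knob")[:1]])
E
```

```text
[387.2 230.6 168.8] 85.54847994381961 [ 1.2 -0.6  0.1]
top board {'x': 485.6, 'y': -241.6, 'size': (121.3, 281.1), 'long_dir_xy': [-0.9959999918937683, 0.09399999678134918]}
[([351.2, 194.3, 402.6, 299.5], 0.83)]
scene board {'x': 497.4, 'y': -244.4, 'size': (152.3, 326.9), 'long_dir_xy': [-0.9700000286102295, 0.24300000071525574]}
[([337.6, 179.8, 424.6, 236.9], 0.65), ([254.0, 180.2, 350.4, 253.1], 0.26)]
tins [(array([443., 337.,  26.]), 0.65), (array([517., 325.,  26.]), 0.65), (array([594., 322.,  26.]), 0.56)] knob [([289.5, 253.4], 0.8)]
tins [(array([441., 334.,  26.]), 0.93), (array([498., 340.,  26.]), 0.21), (array([521., 330.,  26.]), 0.79), (array([ 446., -218.,   26.]), 0.59), (array([493., 346.,  26.]), 0.37), (array([597., 318.,  26.]), 0.68)] knob [([329.6, 212.9], 0.61)]
```

View pics/final.png

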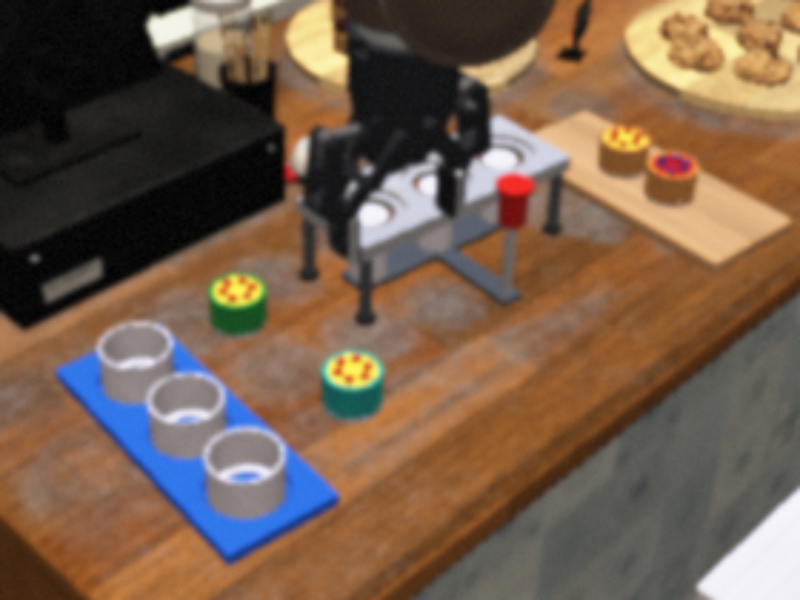

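The final picture shows three empty rings upright in the tray (137,360; 186,413; 245,470). Both tarts stand on the board (624,148; 671,177), the knob is down (515,200) and the look-alikes are untouched. Handing in.

```bash
python3 -c "
from bench import job
print(job.job_done())"
```

```text
the job is handed in; nothing more can be done
None
```

I handed the job in: the red and yellow tarts stand upright side by side on the serving board, the knob is fully down, and all three rings are upright in the tray pockets (tin2 was empty from the start and never moved).

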